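# Sort a pile of cut tile pieces onto their silhouette boards

### The arm

A 6-joint arm with a two-finger parallel gripper is mounted at the origin on the work surface; the furniture and walls round the work are solid. World frame = base frame: x ahead of the robot, y to its left, z up, the work surface at z = 0. Lengths are in m, angles in rad, forces in N, time in s.
With the tool pointing down it reaches from about 0.275 to 1 m from the base axis. Payload 8.4 kg.
Tool frame: the origin (TCP) lies at the very end of the fingers, on their centre line; the grasp point (between the pads) lies 19 mm behind it; z points along the fingers, y is the direction in which the jaws open and shut (so a half turn about z gives the same grasp; the last joint's range is limited). The gripper opens to 85 mm and grips with 20 to 120 N. Pads are 22 mm wide; open, the fingers measure 114 mm over their backs; the gripper's body (76 mm by 85 mm) begins 54 mm behind the grasp point. The pads swing forward as they close: fully open they stand 13 mm farther back than shut.
Start: joints at [-1.152, 0.353, 1.633, -0, 1.155, -0.002], TCP at [0.255, -0.57, 0.231] pointing down, gripper open.
Joint ranges: [-2.63, 2.63], [-0.92, 2.1], [0.06, 2.66], [-1.3, 4.44], [0, 2.69], [-3.02, 3.02]. Speed limits (rad/s): [2.22, 2.22, 2.79, 3.14, 3.14, 3.14].

### API

Orientations are given as a unit quaternion [x, y, z, w].
In Python, from station import bot, imaging gives the robot as it stands. The module is installed in compiled form; this text tells all that it offers.
- The arm moves only by the tool apply_moves, never from a script. Its argument "motion" is a list that holds one entry, the list of rows, each a list of 5 numbers: the finger opening in cm, from 0 to 8.54, then the shift along the tool's x, y, z in cm, then the turn about the tool's z in degrees. In form: [[[jaw, x, y, z, roll], ...]]. A call has 1 to 12 rows; each row shifts and turns the commanded pose from where the row before left it, along the tool's axes as they then stand; what a row does not reach is not made up. A row lasts 1/8 s, in which the tool goes at most 62.5 mm and 10.7 degrees, less where a joint would pass 70% of its speed; a pose out of reach is approached as far as the arm can. A call with a gripper value outside its range is refused whole. The fingers move at their own pace and stop on an object; "newtons" is the grip in N (left out, the last holds). Time passes only in rows, so rows that do not move let the fingers close. It gives the time, the measured TCP pose, the force and the opening at its end, in the units of the state.
- bot.get_obs(): the state, without advancing time (a new reading comes with each control period).
- imaging.snapshot(name): name is "scene" or "top"; returns the picture (384x512x3 uint8, red, green, blue); there is no depth.
- imaging.camera_info(name): a dict with "fx", "fy", "cx", "cy" (pixels), "dist_coeffs" ([k1, k2, p1, p2, k3] as OpenCV has them; the pictures are not rectified), "world_to_cam" (4x4, takes a point from world to camera coordinates). Camera axes: x right, y up, looking along -z (the intrinsics and any distortion apply to the point x, -y, -z); pixel columns grow to the right and rows downward; lengths in m; the calibration is good to about 2 mm. A picture is of the moment at which its call begins. camera_info takes no time and is no camera call.
- bot.close_job(): hands the job in, once; it reports no verdict.
Trained networks look in the newest picture that a camera, given by its name, has taken for a name from the list of things; names that differ only in an ending like _2 or _b are one class to them, and where a whole thing is asked for, a point or a joint stands for the part that bears it (a point fixed in the world has none). Each returns a list of dicts, best first, with "score" (0 to 1); they miss things now and then, are a little off and sometimes report something else, mostly with a low value. They report only what shows in the picture. A call takes as long as a camera call.
- imaging.masks_of(camera, label): "mask" (384x512 bool, what is visible of it) and "uv" ([column, row] in pixels, amid what is visible of it).
- imaging.landmark_of(camera, label): "uv" ([column, row] in pixels: a listed point, or the origin of a listed thing).
The state is a dict: "t": time; "joint_pos": joint angles; "joint_vel": joint speeds; "joint_torque": joint torques, N m; "eef_pos": TCP position; "orientation": TCP orientation; "ft_force": force on the tool from outside, world axes, zero at the start; "ft_torque": the same for the moment, N m; "grip_width": finger opening in m.
Only numpy, scipy, OpenCV 4.12 (cv2) and the standard library are available. Lean on these libraries where they do the work, as an engineer would, in place of code of your own. Each camera call takes 0.05 s, during which the arm holds its last target.

### The job

Take the pile of four tile pieces apart from the top down and lay each piece, glaze up, on the plywood board that is painted with its own silhouette, so that it covers the silhouette and is turned to match it. Finish and let go of each piece on its board before you take the next one, and leave the tea glass standing where it is.

Things in the scene. Friction and masses are not known exactly. Their poses are not given: they have to be found in the camera images.
- hexagon: Top piece of the pile: honey-yellow glazed long hexagon, 25 mm wide (x) by 68 mm long (y), 11 mm thick, pointed at both y ends; its two straight parallel long sides run from y = -22 to +22 mm at x = -12.5 and +12.5 mm, so it is best gripped across x at the middle. It lies across the lozenge. Origin: centre of its underside; z up out of the glaze. A half turn about z looks the same.
- lozenge: Second piece from the top: turquoise glazed rhombus, corners at x = -17 and +17 mm and at y = -34 and +34 mm, 11 mm thick. Opposite sides are parallel and 31 mm apart; the line square to one pair of sides is turned 27 degrees (0.47 rad) from the x axis towards +y. Origin: centre of its underside; z up out of the glaze. A half turn about z looks the same.
- star: Third piece: cobalt-blue glazed eight-pointed star, 64 mm from point to opposite point, 11 mm thick; points at 0, 45, 90 ... degrees from its x axis. Gripped between the points (22.5 degrees from its x axis, each pad resting on two neighbouring points) it measures 59 mm; it collides as the octagon through its points. Origin: centre of its underside; z up out of the glaze. Turning it by 45 degrees looks the same.
- square_tile: Bottom piece of the pile, on the bench: dark maroon glazed square tile, 60 x 60 mm, 10 mm thick (its uneven glazed face up to 11 mm), sides square to its x and y axes. Origin: centre of its underside; z up out of the glaze. Other square tiles farther back are bystanders and are fixed.
- board_hexagon: Board for the long hexagon. Fixed plywood sorting board, 80 x 80 mm and 10 mm thick, with a black painted silhouette (paint only, no recess). Origin: centre of its underside; z up, top face at z = 10 mm; the silhouette is centred on the origin. Long hexagon, pointed at both y ends, same axes as the piece.
- board_lozenge: Board for the lozenge. Fixed plywood sorting board, 80 x 80 mm and 10 mm thick, with a black painted silhouette (paint only, no recess). Origin: centre of its underside; z up, top face at z = 10 mm; the silhouette is centred on the origin. Rhombus, long diagonal along y, same axes as the piece.
- board_star: Board for the star. Fixed plywood sorting board, 80 x 80 mm and 10 mm thick, with a black painted silhouette (paint only, no recess). Origin: centre of its underside; z up, top face at z = 10 mm; the silhouette is centred on the origin. Eight-pointed star, points at 0, 45, 90 ... degrees from x.
- board_square: Board for the square tile. Fixed plywood sorting board, 80 x 80 mm and 10 mm thick, with a black painted silhouette (paint only, no recess). Origin: centre of its underside; z up, top face at z = 10 mm; the silhouette is centred on the origin. Square of 62 mm, sides along x and y.
- tea_glass: Bystander: loose, light tea glass standing upright among the boards, 61 mm in diameter at the rim and 85 mm tall. Origin: centre of its underside; z up. Not to be knocked over or shifted. (Other surroundings: a fixed wooden chest, 0.22 m tall, fills the space from about x = 0.51 m outwards and y = 0.17 m leftwards; all else near the boards is fixed and under 50 mm high.)

How it is judged:
On the way, in this order (a step that is already met when the one before it is completed fails the run):
1. the long hexagon lies released on its own board, covering its silhouette (horizontal distance between hexagon and board_hexagon below 0.012 m and z of hexagon in the frame of board_hexagon between 0.007 and 0.013 m and angle between hexagon's own z axis and vertical below 0.1 rad and angle between the x axis of hexagon and the x axis of board_hexagon, either way round below 0.2 rad and linear speed of hexagon below 0.03 m/s and contact force between the fingers and hexagon below 0.1 N), for 0.2 s.
2. the lozenge lies released on its own board, covering its silhouette (horizontal distance between lozenge and board_lozenge below 0.012 m and z of lozenge in the frame of board_lozenge between 0.007 and 0.013 m and angle between lozenge's own z axis and vertical below 0.1 rad and angle between the x axis of lozenge and the x axis of board_lozenge, either way round below 0.2 rad and linear speed of lozenge below 0.03 m/s and contact force between the fingers and lozenge below 0.1 N), for 0.2 s.
3. the star lies released on its own board, covering its silhouette (horizontal distance between star and board_star below 0.012 m and z of star in the frame of board_star between 0.007 and 0.013 m and angle between star's own z axis and vertical below 0.1 rad and (angle between the x axis of star and the x axis of board_star, either way round below 0.2 rad or angle between the x axis of star and the x axis of board_star, either way round above 1.371 rad or angle between the x axis of star and the x axis of board_star, either way round between 0.585 and 0.985 rad) and linear speed of star below 0.03 m/s and contact force between the fingers and star below 0.1 N), for 0.2 s.
4. the square tile lies released on its own board, covering its silhouette (horizontal distance between square_tile and board_square below 0.012 m and z of square_tile in the frame of board_square between 0.007 and 0.013 m and angle between square_tile's own z axis and vertical below 0.1 rad and (angle between the x axis of square_tile and the x axis of board_square, either way round below 0.2 rad or angle between the x axis of square_tile and the x axis of board_square, either way round above 1.371 rad) and linear speed of square_tile below 0.03 m/s and contact force between the fingers and square_tile below 0.1 N), for 0.2 s.
At the end, for the whole second after the job is handed in: Each of the four pieces lies flat and released, glaze up, on the board with its own silhouette: centre within 12 mm of the board's centre, turned within 0.2 rad of the silhouette (allowing for the shape's symmetry), at rest; the tea glass stands within 25 mm of where it was (all of step 1 and all of step 2 and all of step 3 and all of step 4 and not (distance of tea_glass from where it was at the start of the episode above 0.025 m or angle between tea_glass's own z axis and vertical above 0.35 rad)); the robot touches nothing.
It fails at once if the tea glass is knocked over or shifted by more than 25 mm (distance of tea_glass from where it was at the start of the episode above 0.025 m or angle between tea_glass's own z axis and vertical above 0.35 rad).
It also fails if it takes over 112 s, if anything falls off the work surface, if the arm or the gripper's body presses on something with over 40 N, if the wrist force passes 120 N, or if a joint passes its speed limit or range.

## Working session

There is one attempt and no reset: what is moved stays moved. The work goes in short steps, Python scripts to look and compute and a tool call to move; the robot and the scene stay as the last step left them, time stands still between calls to the robot, and variables do not carry over. Pictures are saved under pics/ and viewed, and the job is handed in when it is done.

Besides the shell and the picture viewer there is one more tool, called after "Emit:" by a JSON object that holds its "op" and its "data", one argument or row to a line. apply_moves: Moves the arm, as the interface text tells. Its arguments: {"type":"object","properties":{"motion":{"type":"array","items":{"type":"array","items":{"type":"array","items":{"type":"number"}}}},"newtons":{"type":"number"}},"required":["motion"]}

```bash
mkdir -p pics; python3 - <<'E'
from station import bot, imaging
import cv2
o=bot.get_obs()
print({k:(v if not hasattr(v,'round') else v) for k,v in o.items()})
for n in ("scene","top"):
    im=imaging.snapshot(n); cv2.imwrite(f"pics/{n}0.png",cv2.resize(im[:,:,::-1],(800,600),interpolation=cv2.INTER_CUBIC))
    cv2.imwrite(f"{n}_raw0.png",im[:,:,::-1])
    print(n,imaging.camera_info(n))
E
```

```text
{'t': 0.0, 'joint_pos': array([-1.15239240e+00,  3.53657072e-01,  1.63412885e+00,  2.56124956e-05,
        1.15517023e+00, -2.38283383e-03]), 'joint_vel': array([ 0.00029993, -0.00164538,  0.00033321, -0.00020869, -0.00065891,
        0.00066955]), 'joint_torque': array([ 9.14832508e-04, -6.05247331e+01, -3.42060828e+01,  2.28018948e-06,
        9.48176341e-03, -2.86255329e-05]), 'eef_pos': array([ 0.25512805, -0.57004883,  0.23055835]), 'orientation': array([ 9.77949689e-01,  2.08839511e-01, -1.29330711e-04, -6.69472452e-04]), 'ft_force': array([ 0.12110233, -0.09732537,  0.00246669]), 'ft_torque': array([-0.01611366, -0.03645681, -0.01612874]), 'grip_width': 0.08576337636365916}
scene {'fx': 380.2135806867469, 'fy': 380.2135806867469, 'cx': 257.96717391164776, 'cy': 189.37687389043555, 'dist_coeffs': array([0.02486137, 0.        , 0.        , 0.        , 0.        ]), 'world_to_cam': array([[ 0.74814266, -0.66353355,  0.00240789, -0.35860961],
       [ 0.30792869,  0.35040344,  0.88453228, -0.22925898],
       [-0.58776057, -0.66101487,  0.46647278, -0.52143253],
       [ 0.        ,  0.        ,  0.        ,  1.        ]])}
top {'fx': 473.0641398924705, 'fy': 473.0641398924705, 'cx': 256.17319903192754, 'cy': 185.67017676479998, 'dist_coeffs': array([0.05336252, 0.        , 0.        , 0.        , 0.        ]), 'world_to_cam': array([[ 0.02941227, -0.99924834,  0.02525232,  0.04285251],
       [ 0.99046153,  0.03253728,  0.13389279, -0.55636617],
       [-0.13461379,  0.02107336,  0.99067403, -1.05966346],
       [ 0.        ,  0.        ,  0.        ,  1.        ]])}
```

View pics/scene0.png

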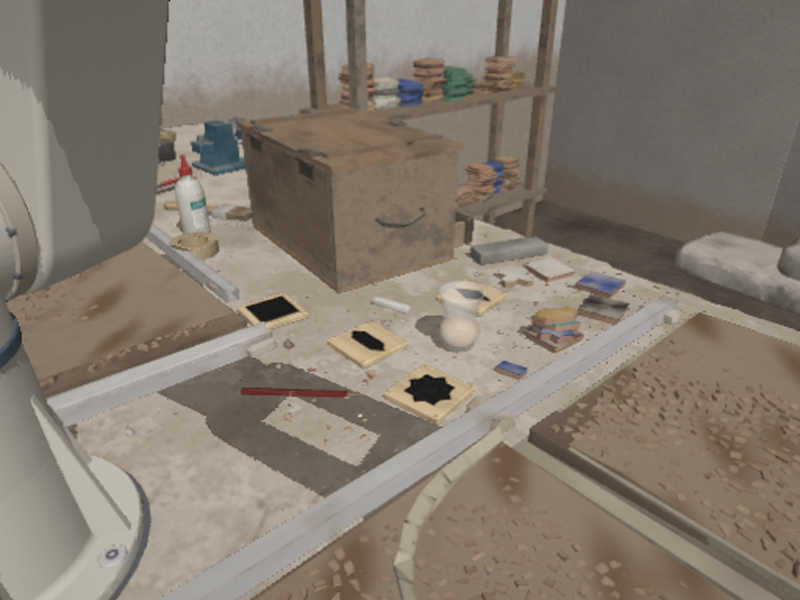

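View pics/top0.png

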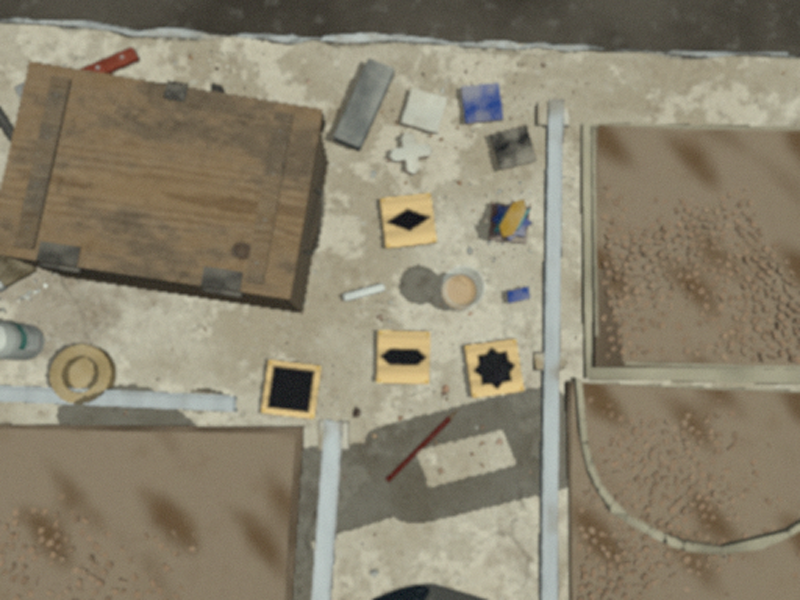

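The top view shows the four boards: lozenge (408,221), hexagon (403,357), star (493,368) and square (291,388). The pile is at (512,221) and the glass at (460,289), all in 800x600 pixels. Next I'll measure them.

```bash
cat > h.py <<'E'
import numpy as np, cv2
from station import bot, imaging
def cam(n):
    c=imaging.camera_info(n); K=np.array([[c['fx'],0,c['cx']],[0,c['fy'],c['cy']],[0,0,1.]]); return K,np.array(c['dist_coeffs']),np.array(c['world_to_cam'])
F=np.diag([1,-1,-1.])
def ray(n,uv):
    K,d,T=cam(n); uv=np.asarray(uv,float).reshape(-1,1,2)
    p=cv2.undistortPoints(uv,K,d).reshape(-1,2)
    dc=np.c_[p,np.ones(len(p))]@F
    R=T[:3,:3]; o=-R.T@T[:3,3]
    return o,dc@R
def onz(n,uv,z):
    o,D=ray(n,uv); s=(z-o[2])/D[:,2]; return o+D*s[:,None]
def proj(n,P):
    K,d,T=cam(n); P=np.asarray(P,float).reshape(-1,3)
    c=(P@T[:3,:3].T+T[:3,3])@F
    return cv2.projectPoints(c,np.zeros(3),np.zeros(3),K,d)[0].reshape(-1,2)
def maskpose(n,m,z):
    cs,_=cv2.findContours(m.astype(np.uint8),cv2.RETR_EXTERNAL,cv2.CHAIN_APPROX_NONE)
    c=max(cs,key=cv2.contourArea).reshape(-1,2)
    P=onz(n,c,z)[:,:2]
    r=cv2.minAreaRect((P*1000).astype(np.float32))
    return r,P
E
python3 - <<'E'
from h import *
imaging.snapshot("top");imaging.snapshot("scene")
S={}
for n in("top","scene"):
  for l,z in (("hexagon",.043),("lozenge",.033),("star",.022),("square_tile",.01),("board_hexagon",.01),("board_lozenge",.01),("board_star",.01),("board_square",.01),("tea_glass",.085)):
    r=imaging.masks_of(n,l)
    for q in r[:2]:
        R,P=maskpose(n,q['mask'],z)
        print(n,l,round(q['score'],2),np.round(q['uv'],1),int(q['mask'].sum()),[np.round(x,1) for x in R], onz(n,q['uv'],z)[0].round(4))
    if r: S[n+'_'+l]=r[0]['mask']
    r=imaging.landmark_of(n,l)
    for q in r[:1]: print('   lm',round(q['score'],2),np.round(q['uv'],1),onz(n,q['uv'],{'tea_glass':0,'hexagon':.033,'lozenge':.022,'star':.011}.get(l,0))[0].round(4))
np.savez('masks0.npz',**S)
im=cv2.imread('top_raw0.png'); cv2.imwrite('pics/c1.png',cv2.resize(im[120:165,300:350],None,fx=12,fy=12,interpolation=cv2.INTER_CUBIC))
im=cv2.imread('scene_raw0.png'); cv2.imwrite('pics/c2.png',cv2.resize(im[180:230,325:385],None,fx=12,fy=12,interpolation=cv2.INTER_CUBIC))
E
```

```text
top hexagon 0.47 [326.4 140.8] 231 [array([ 668.6, -104.6]), array([24. , 62.4]), np.float64(64.8)] [ 0.6652 -0.1009  0.043 ]
   lm 0.73 [323.8 137.1] [ 0.6763 -0.0963  0.033 ]
top lozenge 0.4 [336.3 144.2] 23 [array([ 670.4, -121.3]), array([ 3.2, 22.8]), np.float64(64.7)] [ 0.6602 -0.1261  0.033 ]
   lm 0.53 [327.8 144.1] [ 0.6623 -0.1079  0.022 ]
top star 0.71 [331.9 146.7] 119 [array([ 654.5, -120.9]), array([14.3, 39.7]), np.float64(49.7)] [ 0.6563 -0.1177  0.022 ]
   lm 0.59 [327.  142.2] [ 0.6695 -0.1078  0.011 ]
top square_tile 0.62 [320.  152.9] 139 [array([650.3, -81.9]), array([32.8, 18.6]), np.float64(35.6)] [ 0.6429 -0.0914  0.01  ]
   lm 0.53 [327.3 144.2] [ 0.6671 -0.1105  0.    ]
top board_hexagon 0.75 [256.4 229.1] 1160 [array([458.7,  52.3]), array([79.6, 79.8]), np.float64(1.4)] [0.4557 0.056  0.01  ]
   lm 0.86 [261.  138.4] [0.676 0.051 0.   ]
top board_star 0.95 [315.8 232.3] 1173 [array([445.5, -84.1]), array([81.6, 81.1]), np.float64(9.9)] [ 0.4526 -0.0837  0.01  ]
   lm 0.81 [316.1 234.3] [ 0.4483 -0.0859  0.    ]
top board_square 0.7 [186.4 247.4] 1230 [arra
[... 1084 characters left out ...]
2.2 191.8] [0.6696 0.0486 0.    ]
scene board_star 0.82 [276.4 250.2] 1304 [array([441.4, -88.4]), array([88.9, 87.8]), np.float64(9.8)] [ 0.4456 -0.0905  0.01  ]
   lm 0.76 [279.7 253.2] [ 0.4532 -0.092   0.    ]
scene board_square 0.73 [175.5 198.9] 627 [array([402.4, 209.1]), array([94.5, 82.4]), np.float64(84.7)] [0.4057 0.2087 0.01  ]
   lm 0.59 [173.2 200. ] [0.4074 0.2239 0.    ]
scene tea_glass 0.9 [293.8 200.6] 1043 [array([513.3, -70.8]), array([176.8,  58. ]), np.float64(44.4)] [ 0.5096 -0.07    0.085 ]
scene tea_glass 0.57 [355.6 215.1] 154 [array([ 555.3, -173.7]), array([29.1, 46.6]), np.float64(26.7)] [ 0.5548 -0.1806  0.085 ]
   lm 0.58 [293.5 216.2] [ 0.57   -0.0168  0.    ]
```

```bash
ls pics
```

```text
c1.png
c2.png
scene0.png
top0.png
```

View pics/c1.png

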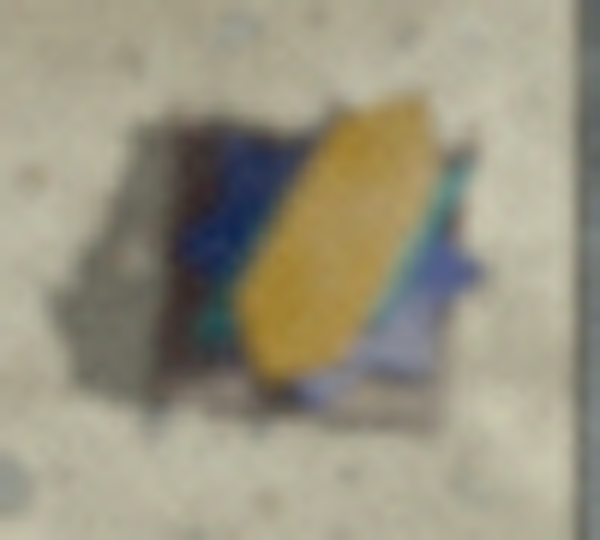

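View pics/c2.png

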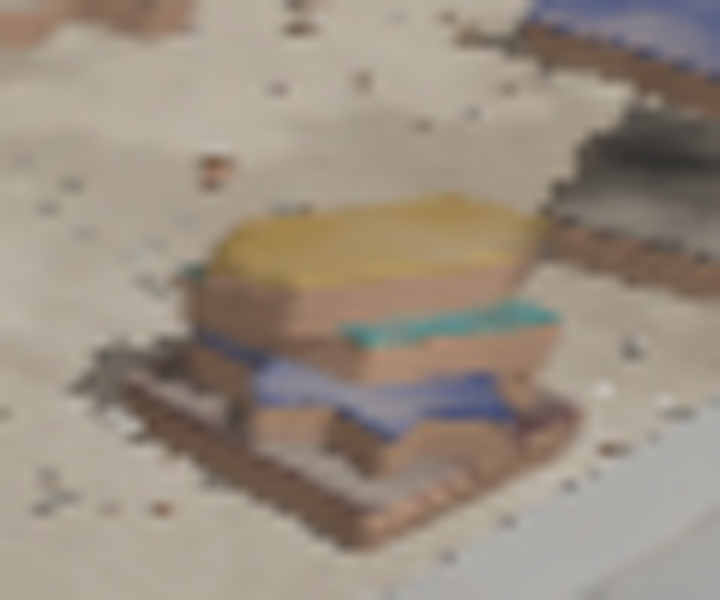

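```bash
cat > fit.py <<'E'
from h import *
from scipy.optimize import minimize
HEX=np.array([[-12.5,-22],[0,-34],[12.5,-22],[12.5,22],[0,34],[-12.5,22]])/1000
LOZ=np.array([[-17,0],[0,-34],[17,0],[0,34]])/1000
def star(r=32,ri=24.5):
    a=np.arange(16)*np.pi/8; rr=np.where(np.arange(16)%2==0,r,ri)
    return np.c_[rr*np.cos(a),rr*np.sin(a)]/1000
STAR=star()
def sq(s): return np.array([[-s,-s],[s,-s],[s,s],[-s,s]])/2000
S=8
def render(n,poly,p,z,box):
    x,y,t=p; c,s=np.cos(t),np.sin(t)
    P=poly@np.array([[c,s],[-s,c]])+[x,y]
    uv=(proj(n,np.c_[P,np.full(len(P),z)])-[box[0],box[1]]+.5)*S-.5
    m=np.zeros(((box[3]-box[1])*S,(box[2]-box[0])*S),np.uint8)
    cv2.fillPoly(m,[np.round(uv*16).astype(np.int32)],1,shift=4); return m
def up(im,box): return cv2.resize(im[box[1]:box[3],box[0]:box[2]],None,fx=S,fy=S,interpolation=cv2.INTER_CUBIC)
def fit(n,m,poly,z,box,t0s,ignore=None,xy0=None):
    m=m.astype(bool); ok=np.ones_like(m) if ignore is None else ~ignore
    if xy0 is None:
        ys,xs=np.nonzero(m); xy0=onz(n,[(xs.mean()+.5)/S-.5+box[0],(ys.mean()+.5)/S-.5+box[1]],z)[0,:2]
    best=None
    for t0 in t0s:
        f=lambda q:-(lambda r:((r&m&ok).sum()/(((r|m)&ok).sum())))(render(n,poly,(q[0]/1000,q[1]/1000,q[2]/50),z,box).astype(bool))
        r=minimize(f,[xy0[0]*1000,xy0[1]*1000,t0*50],method='Nelder-Mead',options=dict(initial_simplex=np.array([xy0[0]*1000,xy0[1]*1000,t0*50])+np.array([[0,0,0],[6,0,0],[0,6,0],[0,0,8]]),xatol=.05,fatol=1e-5))
        if best is None or r.fun<best[0]: best=(r.fun,r.x[0]/1000,r.x[1]/1000,r.x[2]/50)
    return np.array(best)
E
python3 - <<'E'
from fit import *
ims={n:cv2.imread(n+'_raw0.png') for n in('top','scene')}
lin=np.linspace(-1.4,1.4,7)
c={'hex':(.4587,.0523,HEX),'loz':(.675,.045,LOZ),'star':(.4455,-.084,STAR),'square':(.4065,.218,sq(62))}
for n in('top','scene'):
  for k,(x,y,pl) in c.items():
    if n=='scene' and k=='loz': continue
    uv=proj(n,[[x+a,y+b,.01] for a in(-.05,.05) for b in(-.05,.05)])
    lo=np.floor(uv.min(0)).astype(int);hi=np.ceil(uv.max(0)).astype(int);box=(*lo,*hi)
    u=up(ims[n],box); g=cv2.cvtColor(u,cv2.COLOR_BGR2GRAY)
    m=(g<85).astype(np.uint8)
    num,lab,st,ce=cv2.connectedComponentsWithStats(m); ctr=np.array(m.shape[::-1])/2
    j=max(range(1,num),key=lambda i:st[i,4]); m=lab==j
    r=fit(n,m,pl,.01,box,lin); 
    print(n,k,r.round(4),'deg',np.degrees(r[3]).round(1))
  # hexagon piece
  uv=proj(n,[[.667+a,-.107+b,.04] for a in(-.06,.06) for b in(-.06,.06)])
  lo=np.floor(uv.min(0)).astype(int);hi=np.ceil(uv.max(0)).astype(int);box=(*lo,*hi)
  u=up(ims[n],box); h=cv2.cvtColor(u,cv2.COLOR_BGR2HSV)
  m=cv2.inRange(h,(15,115,90),(30,255,255))>0
  num,lab,st,ce=cv2.connectedComponentsWithStats(m.astype(np.uint8)); j=max(range(1,num),key=lambda i:st[i,4]); m=lab==j
  r=fit(n,m,HEX,.044,box,lin); print(n,'HEXPIECE',r.round(4),np.degrees(r[3]).round(1))
  v=u.copy(); cs,_=cv2.findContours(m.astype(np.uint8),0,2); cv2.drawContours(v,cs,-1,(0,0,255),1)
  rr=render(n,HEX,r[1:],.044,box); cs,_=cv2.findContours(rr,0,2); cv2.drawContours(v,cs,-1,(0,255,0),1)
  cv2.imwrite(f'pics/f_{n}.png',v)
# rail edge
for u in (545,562): print(onz('top',[u*.64,222*.64],.03))
E
```

```text
top hex [-0.8032  0.4582  0.052   0.0112] deg 0.6
top loz [-0.8445  0.6697  0.0519  0.1521] deg 8.7
top star [-0.8474  0.4467 -0.0836  0.154 ] deg 8.8
top square [-0.8752  0.4063  0.2181  1.4447] deg 82.8
top HEXPIECE [-0.7329  0.6676 -0.1025  1.1256] 64.5Traceback (most recent call last):
  File "<stdin>", line 14, in <module>
  File "fit.py", line 25, in fit
    r=minimize(f,[xy0[0]*1000,xy0[1]*1000,t0*50],method='Nelder-Mead',options=dict(initial_simplex=np.array([xy0[0]*1000,xy0[1]*1000,t0*50])+np.array([[0,0,0],[6,0,0],[0,6,0],[0,0,8]]),xatol=.05,fatol=1e-5))
    res = _minimize_neldermead(fun, x0, args, callback, bounds=bounds,
                               **options)
    fxr = func(xr)
    fx = function(np.copy(x), *(wrapper_args + args))
  File "fit.py", line 24, in <lambda>
    f=lambda q:-(lambda r:((r&m&ok).sum()/(((r|m)&ok).sum())))(render(n,poly,(q[0]/1000,q[1]/1000,q[2]/50),z,box).astype(bool))
                                                               ~~~~~~^^^^^^^^^^^^^^^^^^^^^^^^^^^^^^^^^^^^^^^^^^^^
  File "fit.py", line 14, in render
    uv=(proj(n,np.c_[P,np.full(len(P),z)])-[box[0],box[1]]+.5)*S-.5
        ~~~~^^^^^^^^^^^^^^^^^^^^^^^^^^^^^^
  File "h.py", line 15, in proj
    K,d,T=cam(n); P=np.asarray(P,float).reshape(-1,3)
          ~~~^^^
  File "h.py", line 4, in cam
    c=imaging.camera_info(n); K=np.array([[c['fx'],0,c['cx']],[0,c['fy'],c['cy']],[0,0,1.]]); return K,np.array(c['dist_coeffs']),np.array(c['world_to_cam'])
ValueError: time passes only in moves, steps and waits
```

```bash
python3 - <<'E'
import re
s=open('h.py').read()
s=s.replace("def cam(n):\n    c=","import functools\n@functools.cache\ndef cam(n):\n    c=")
open('h.py','w').write(s)
E
cat > run1.py <<'E'
from fit import *
ims={n:cv2.imread(n+'_raw0.png') for n in('top','scene')}
lin=np.linspace(-1.4,1.4,7)
c={'hex':(.4587,.0523,HEX),'loz':(.67,.05,LOZ),'star':(.4455,-.084,STAR),'square':(.4065,.218,sq(62))}
def big(m):
    num,lab,st,ce=cv2.connectedComponentsWithStats(m.astype(np.uint8)); j=max(range(1,num),key=lambda i:st[i,4]); return lab==j
def bx(n,x,y,z,h):
    uv=proj(n,[[x+a,y+b,z] for a in(-h,h) for b in(-h,h)])
    lo=np.floor(uv.min(0)).astype(int);hi=np.ceil(uv.max(0)).astype(int);return (*lo,*hi)
out=[]
def show(n,u,m,poly,r,z,box,name):
  v=u.copy(); cs,_=cv2.findContours(m.astype(np.uint8),0,2); cv2.drawContours(v,cs,-1,(0,0,255),1)
  cs,_=cv2.findContours(render(n,poly,r[1:],z,box),0,2); cv2.drawContours(v,cs,-1,(0,255,0),1)
  cv2.imwrite('pics/'+name,cv2.resize(v,(400,300)))
if __name__=='__main__':
 for n in('top','scene'):
  for k,(x,y,pl) in c.items():
    if n=='scene' and k=='loz': continue
    box=bx(n,x,y,.01,.055)
    u=up(ims[n],box); g=cv2.cvtColor(u,cv2.COLOR_BGR2GRAY)
    m=big(g<75)
    r=fit(n,m,pl,.01,box,lin); 
    print(n,k,r.round(4),'deg',np.degrees(r[3]).round(1))
    h=cv2.cvtColor(u,cv2.COLOR_BGR2HSV)
    mb=big((cv2.inRange(h,(8,75,140),(30,255,255))>0)|(m))
    mb=cv2.morphologyEx(mb.astype(np.uint8),cv2.MORPH_CLOSE,np.ones((25,25)))
    rb=fit(n,mb,sq(80),.01,box,[r[3]],xy0=r[1:3]); print('   board',rb.round(4),np.degrees(rb[3]).round(1))
    show(n,u,mb,pl,r,.01,box,f'b_{n}_{k}.png')
  box=bx(n,.667,-.107,.04,.06)
  u=up(ims[n],box); h=cv2.cvtColor(u,cv2.COLOR_BGR2HSV)
  m=big(cv2.inRange(h,(15,100,90),(32,255,255))>0)
  r=fit(n,m,HEX,.044,box,lin); print(n,'HEXPIECE',r.round(4),np.degrees(r[3]).round(1))
  show(n,u,m,HEX,r,.044,box,f'f_{n}.png')
 for u in (545,562): print(onz('top',[u*.64,222*.64],.03).round(3))
 I=[cv2.imread(f'pics/b_top_{k}.png') for k in c]+[cv2.imread('pics/f_top.png')]*2
 cv2.imwrite('pics/mont1.png',cv2.resize(np.vstack([np.hstack(I[:3]),np.hstack(I[3:])]),(800,400)))
E
python3 run1.py
```

```text
top hex [-0.7573  0.458   0.0529  0.011 ] deg 0.6
   board [-0.7696  0.4583  0.0535  0.0011] 0.1
top loz [-0.7989  0.6694  0.0504  0.1486] deg 8.5
   board [-0.8008  0.6679  0.0516  0.1481] 8.5
top star [-0.8154  0.4459 -0.0835  0.1228] deg 7.0
   board [-0.6228  0.4455 -0.0837  0.1618] 9.3
top square [-0.8514  0.4072  0.2184  1.4779] deg 84.7
   board [-0.5137  0.4151  0.2073  1.4976] 85.8
top HEXPIECE [-0.8414  0.668  -0.1031  1.1039] 63.2
scene hex [-0.8664  0.4594  0.0528  0.0013] deg 0.1
   board [-0.2971  0.453   0.0443  0.0278] 1.6
scene star [-0.923   0.4467 -0.0841  0.1706] deg 9.8
   board [-0.367   0.4575 -0.0716  0.0914] 5.2
scene square [-0.8989  0.4079  0.2192 -0.103 ] deg -5.9
   board [-0.5577  0.4157  0.2279 -0.0907] -5.2
scene HEXPIECE [-0.7133  0.666  -0.1069 -2.0456] -117.2
[[ 0.667 -0.156  0.03 ]]
[[ 0.668 -0.182  0.03 ]]
```

View pics/mont1.png

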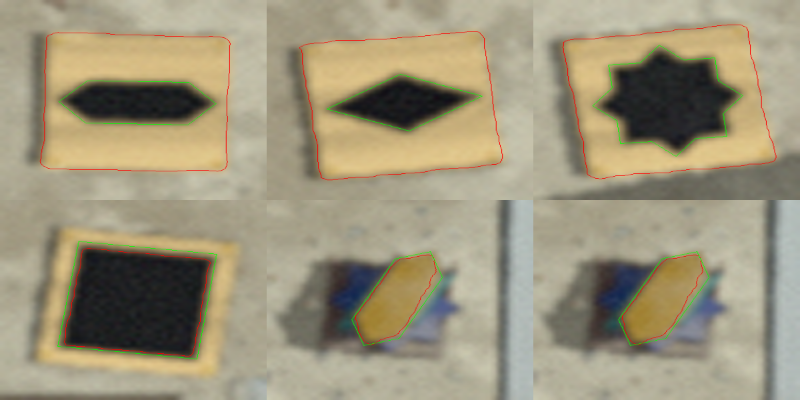

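View pics/f_scene.png

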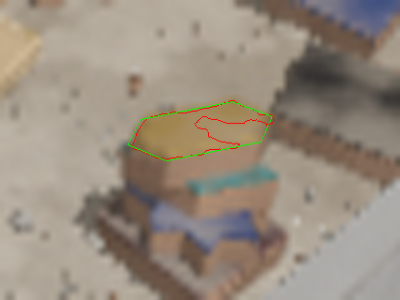

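```bash
cat > go.py <<'E'
import sys,numpy as np
from station import bot
def yaw(q):
    x,y,z,w=q; return np.degrees(2*np.arctan2(y,x))
o=bot.get_obs(); p=np.array(o['eef_pos']); f=yaw(o['orientation'])
print('t',round(o['t'],2),'tcp',p.round(4),'yaw',round(f,2),'grip',round(o['grip_width'],4),'F',np.round(o['ft_force'],1),'j6',np.degrees(o['joint_pos'][5]).round(0),'q',np.round(o['orientation'],4))
# args: triples x y z yaw
cur=p; 
for a in sys.argv[1:]:
    x,y,z,t=map(float,a.split(',')); d=np.array([x,y,z])-cur
    c,s=np.cos(np.radians(f)),np.sin(np.radians(f))
    print('shift cm',np.round(100*np.array([d[0]*c+d[1]*s,d[0]*s-d[1]*c,-d[2]]),2),'then roll',round((f-t+180)%360-180,1),round(f-t,1))
    cur=np.array([x,y,z]); f=t
E
python3 go.py .667,-.105,.13,153 .667,-.105,.035,153
```

```text
t 2.0 tcp [ 0.2553 -0.5705  0.2313] yaw 24.11 grip 0.0852 F [-0.3 -0.  -0.8] j6 -0.0 q [ 0.9779  0.2089 -0.     -0.    ]
shift cm [ 56.59 -25.67  10.13] then roll -128.9 -128.9
shift cm [0.  0.  9.5] then roll 0.0 0.0
```

Emit:
{"op": "apply_moves", "data": {
  "motion": [
    [[5,4.7,-2.14,0.6,0],[5,4.7,-2.14,0.6,0],[5,4.7,-2.14,0.6,0],[5,4.7,-2.14,0.6,0],[5,4.7,-2.14,0.6,0],[5,4.7,-2.14,0.6,0],[5,4.7,-2.14,0.6,0],[5,4.7,-2.14,0.6,0],[5,4.7,-2.14,0.6,0],[5,4.7,-2.14,0.6,0],[5,4.7,-2.14,0.6,0],[5,4.7,-2.14,0.6,0]]
  ],
  "newtons": 30
}}

```text
t: 3.5
eef_pos: [0.6663, -0.1043, 0.1591]
orientation: [0.978, 0.209, 0.0, 0.0]
ft_force: [1.1, -0.6, -0.8]
grip_width: 0.0499
```

Emit:
{"op": "apply_moves", "data": {
  "motion": [
    [[5,0,0,0,-10.5],[5,0,0,0,-10.5],[5,0,0,0,-10.5],[5,0,0,0,-10.5],[5,0,0,0,-10.5],[5,0,0,0,-10.5],[5,0,0,0,-10.5],[5,0,0,0,-10.5],[5,0,0,0,-10.5],[5,0,0,0,-10.5],[5,0,0,0,-10.5],[5,0,0,0,-10.5]]
  ]
}}

```text
t: 5.0
eef_pos: [0.6652, -0.1057, 0.1592]
orientation: [0.255, 0.967, 0.0, -0.0]
ft_force: [-0.1, 0.4, 0.3]
grip_width: 0.0498
```

```bash
python3 go.py .667,-.105,.13,153 .667,-.105,.035,153; python3 - <<'E'
from h import *
for n in("top","scene"):
    im=imaging.snapshot(n)[:,:,::-1]; cv2.imwrite(f"{n}_raw1.png",im)
    a=(110,290) if n=='top' else (140,290)
    cv2.imwrite(f"pics/m1{n}.png",cv2.resize(im[a[0]:a[0]+100,a[1]:a[1]+120],None,fx=5,fy=5,interpolation=cv2.INTER_CUBIC))
E
```

```text
t 5.0 tcp [ 0.6652 -0.1057  0.1592] yaw 150.45 grip 0.0498 F [-0.1  0.4  0.3] j6 -70.0 q [ 2.550e-01  9.669e-01  0.000e+00 -1.000e-04]
shift cm [-0.12  0.15  2.92] then roll -2.5 -2.5
shift cm [0.  0.  9.5] then roll 0.0 0.0
```

View pics/m1scene.png

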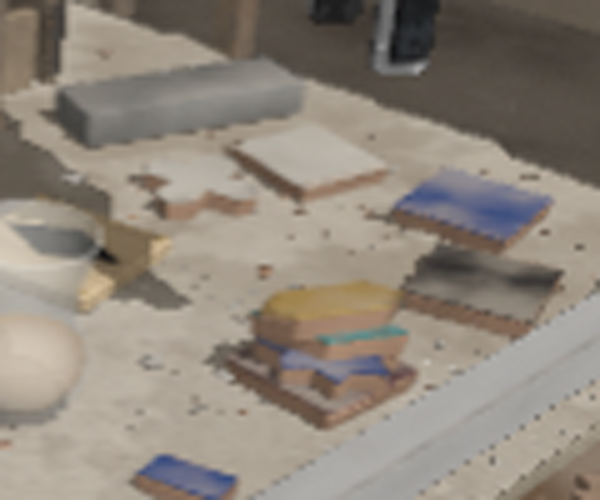

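Emit:
{"op": "apply_moves", "data": {
  "motion": [
    [[5,-0.1,0.15,2.9,0],[5,0,0,0,-2.5],[5,0,0,3,0],[5,0,0,3,0],[5,0,0,1.5,0]]
  ]
}}

```text
t: 5.72
eef_pos: [0.6659, -0.1048, 0.0537]
orientation: [0.239, 0.971, -0.0, -0.001]
ft_force: [0.8, -0.1, -0.1]
grip_width: 0.0498
```

```bash
python3 go.py .667,-.105,.036,153; python3 - <<'E'
from h import *
for n in("top","scene"):
    im=imaging.snapshot(n)[:,:,::-1]; cv2.imwrite(f"{n}_raw2.png",im)
    a=(110,290) if n=='top' else (140,290)
    cv2.imwrite(f"pics/m2{n}.png",cv2.resize(im[a[0]:a[0]+100,a[1]:a[1]+120],None,fx=5,fy=5,interpolation=cv2.INTER_CUBIC))
E
```

```text
t 5.72 tcp [ 0.6659 -0.1048  0.0537] yaw 152.4 grip 0.0498 F [ 0.8 -0.1 -0.1] j6 -71.0 q [ 2.385e-01  9.711e-01 -1.000e-04 -1.000e-03]
shift cm [-0.11  0.03  1.77] then roll -0.6 -0.6
```

View pics/m2scene.png

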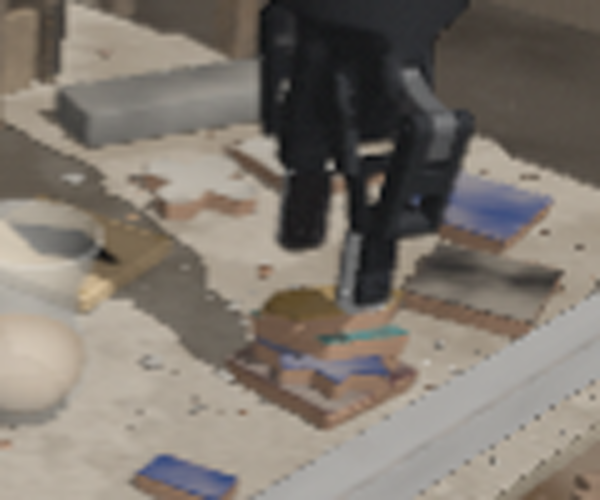

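The fingers straddle the hexagon: the far finger is at about (300,240) and the near one at (370,300). I'll descend and grip.

Emit:
{"op": "apply_moves", "data": {
  "motion": [
    [[5,-0.1,0,1.2,-0.5],[4.5,0,0,0.6,0],[3,0,0,0,0],[2,0,0,0,0],[2,0,0,0,0],[2,0,0,0,0]]
  ],
  "newtons": 30
}}

```text
t: 6.58
eef_pos: [0.6679, -0.1054, 0.0376]
orientation: [0.233, 0.973, 0.0, 0.0]
ft_force: [-0.4, 0.2, 1.3]
grip_width: 0.0226
```

Emit:
{"op": "apply_moves", "data": {
  "motion": [
    [[2,0,0,0,0],[2,0,0,0,0]]
  ]
}}

```text
t: 6.82
eef_pos: [0.6679, -0.1054, 0.0376]
orientation: [0.233, 0.973, 0.0, 0.0]
ft_force: [-0.9, -0.1, 2.7]
grip_width: 0.023
```

```bash
python3 go.py ; python3 - <<'E'
from h import *
for n in("top","scene"):
    im=imaging.snapshot(n)[:,:,::-1]; cv2.imwrite(f"{n}_raw3.png",im)
    a=(110,290) if n=='top' else (140,290)
    cv2.imwrite(f"pics/m3{n}.png",cv2.resize(im[a[0]:a[0]+100,a[1]:a[1]+120],None,fx=5,fy=5,interpolation=cv2.INTER_CUBIC))
E
```

```text
t 6.83 tcp [ 0.6679 -0.1054  0.0376] yaw 153.11 grip 0.023 F [-0.9 -0.1  2.7] j6 -72.0 q [2.325e-01 9.726e-01 0.000e+00 2.000e-04]
```

View pics/m3scene.png

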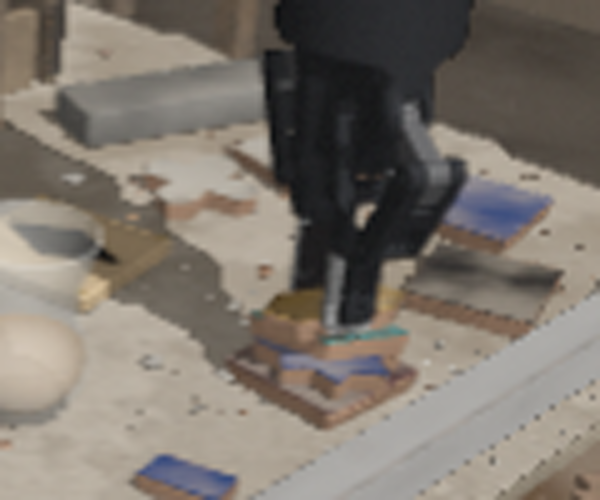

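The pads stand on both hexagon sides, just above the lozenge. I'll lift it slowly.

Emit:
{"op": "apply_moves", "data": {
  "motion": [
    [[2,0,0,-0.5,0],[2,0,0,-1,0],[2,0,0,-1.5,0],[2,0,0,-3,0],[2,0,0,-4,0],[2,0,0,0,0]]
  ],
  "newtons": 40
}}

```text
t: 7.68
eef_pos: [0.6702, -0.1058, 0.1421]
orientation: [0.232, 0.973, 0.0, 0.004]
ft_force: [0.1, -0.3, 0.3]
grip_width: 0.0226
```

```bash
python3 go.py .4585,.053,.135,90.4; python3 - <<'E'
from h import *
for n in("top","scene"):
    im=imaging.snapshot(n)[:,:,::-1]; cv2.imwrite(f"{n}_raw4.png",im)
    a=(110,290) if n=='top' else (140,290)
    cv2.imwrite(f"pics/m4{n}.png",cv2.resize(im[a[0]:a[0]+100,a[1]:a[1]+120],None,fx=5,fy=5,interpolation=cv2.INTER_CUBIC))
E
```

```text
t 7.67 tcp [ 0.6702 -0.1058  0.1421] yaw 153.11 grip 0.0226 F [ 0.1 -0.3  0.3] j6 -72.0 q [2.325e-01 9.726e-01 3.000e-04 3.500e-03]
shift cm [26.07  4.59  0.71] then roll 62.7 62.7
```

View pics/m4scene.png

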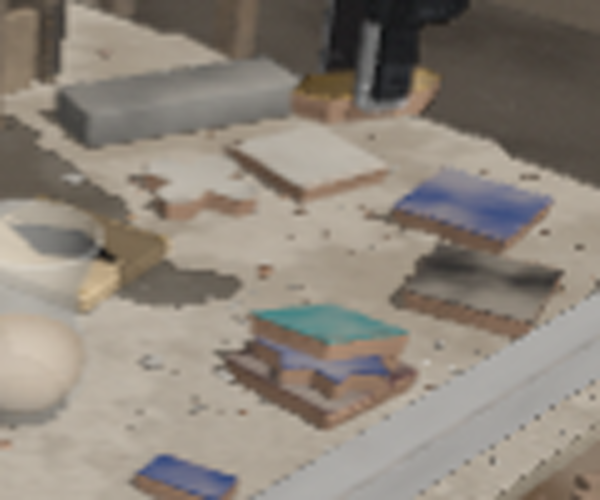

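Emit:
{"op": "apply_moves", "data": {
  "motion": [
    [[2,4.34,0.76,0,0],[2,4.34,0.76,0,0],[2,4.34,0.76,0,0],[2,4.34,0.76,0,0],[2,4.34,0.76,0,0],[2,4.34,0.76,0,0],[2,0,0,0,10.5],[2,0,0,0,10.5],[2,0,0,0,10.5],[2,0,0,0,10.5],[2,0,0,0,10.5],[2,0,0,0,10.2]]
  ]
}}

```text
t: 9.28
eef_pos: [0.4552, 0.053, 0.1365]
orientation: [0.707, 0.708, -0.001, -0.001]
ft_force: [-0.0, -0.8, 0.1]
grip_width: 0.0226
```

Emit:
{"op": "apply_moves", "data": {
  "motion": [
    [[2,0,0,3,0],[2,0,0,3,0],[2,0,0,0,0]]
  ]
}}

```text
t: 9.65
eef_pos: [0.4536, 0.0528, 0.0752]
orientation: [0.705, 0.71, -0.002, -0.002]
ft_force: [0.2, -0.0, 0.1]
grip_width: 0.0226
```

```bash
python3 go.py .4585,.053,.016,90.4; python3 - <<'E'
from h import *
for n in("top","scene"):
    im=imaging.snapshot(n)[:,:,::-1]; cv2.imwrite(f"{n}_raw5.png",im)
    a=(170,200) if n=='top' else (160,190)
    cv2.imwrite(f"pics/m5{n}.png",cv2.resize(im[a[0]:a[0]+100,a[1]:a[1]+120],None,fx=5,fy=5,interpolation=cv2.INTER_CUBIC))
E
```

```text
t 9.65 tcp [0.4536 0.0528 0.0752] yaw 90.41 grip 0.0226 F [ 0.2 -0.   0.1] j6 6.0 q [ 0.7046  0.7096 -0.0023 -0.0018]
shift cm [0.02 0.49 5.92] then roll 0.0 0.0
```

View pics/m5scene.png

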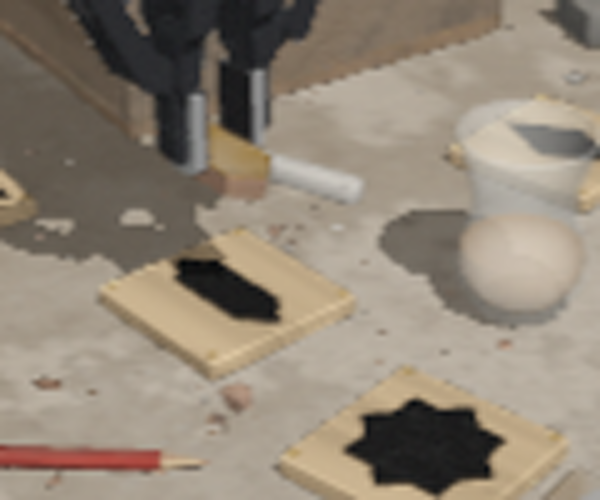

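Emit:
{"op": "apply_moves", "data": {
  "motion": [
    [[2,0,0.2,2,0],[2,0,0,1.5,0],[2,0,0,0,0],[2,0,0,0,0]]
  ]
}}

```text
t: 10.25
eef_pos: [0.4583, 0.0531, 0.0428]
orientation: [0.705, 0.71, 0.0, 0.0]
ft_force: [-1.2, -0.2, 0.2]
grip_width: 0.0221
```

```bash
python3 go.py .4585,.053,.0150,90.4
```

```text
t 10.25 tcp [0.4583 0.0531 0.0428] yaw 90.41 grip 0.0221 F [-1.2 -0.2  0.2] j6 6.0 q [7.046e-01 7.096e-01 2.000e-04 1.000e-04]
shift cm [-0.01  0.02  2.78] then roll 0.0 0.0
```

Emit:
{"op": "apply_moves", "data": {
  "motion": [
    [[2,0,0,1.5,0],[2,0,0,0.8,0],[2,0,0,0.2,0],[2,0,0,0.2,0],[2,0,0,0.1,0],[2,0,0,0,0],[2,0,0,0,0]]
  ]
}}

```text
t: 11.12
eef_pos: [0.4577, 0.0531, 0.016]
orientation: [0.705, 0.71, -0.0, -0.0]
ft_force: [-9.7, -2.2, 34.8]
grip_width: 0.0224
```

```bash
python3 go.py .4585,.053,.0150,90.4
```

```text
t 11.12 tcp [0.4577 0.0531 0.016 ] yaw 90.41 grip 0.0224 F [-9.7 -2.2 34.8] j6 6.0 q [ 7.046e-01  7.096e-01 -3.000e-04 -2.000e-04]
shift cm [-0.01  0.08  0.1 ] then roll 0.0 0.0
```

Emit:
{"op": "apply_moves", "data": {
  "motion": [
    [[2,0,0,-0.1,0],[2.6,0,0,0,0],[3.2,0,0,0,0],[4.5,0,0,0,0],[5,0,0,0,0],[5,0,0,-2,0],[5,0,0,-4,0],[5,0,0,-4,0]]
  ]
}}

```text
t: 12.12
eef_pos: [0.4577, 0.0531, 0.1161]
orientation: [0.705, 0.71, -0.0, -0.0]
ft_force: [0.7, 0.2, 0.4]
grip_width: 0.0499
```

```bash
python3 go.py .65,-.085,.13,90.4; python3 - <<'E'
from h import *
for n in("top","scene"):
    im=imaging.snapshot(n)[:,:,::-1]; cv2.imwrite(f"{n}_raw6.png",im)
    a=(170,200) if n=='top' else (160,190)
    cv2.imwrite(f"pics/m6{n}.png",cv2.resize(im[a[0]:a[0]+100,a[1]:a[1]+120],None,fx=5,fy=5,interpolation=cv2.INTER_CUBIC))
E
```

```text
t 12.12 tcp [0.4577 0.0531 0.1161] yaw 90.41 grip 0.0499 F [0.7 0.2 0.4] j6 6.0 q [ 7.046e-01  7.096e-01 -4.000e-04 -3.000e-04]
shift cm [-13.94  19.13  -1.39] then roll 0.0 0.0
```

View pics/m6scene.png

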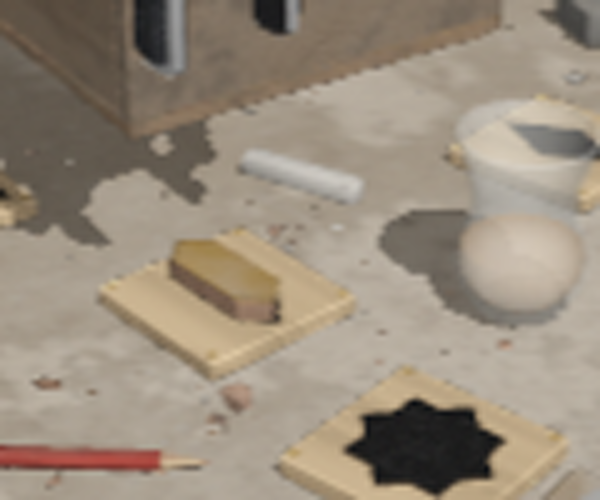

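View pics/m6top.png

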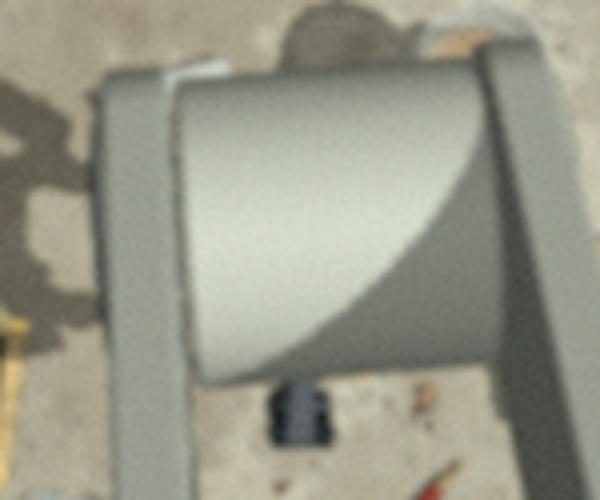

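The hexagon lies on its silhouette at about (225,280), with only a sliver of black showing at one tip. Next is the lozenge.

```bash
cat > fitp.py <<'E'
import sys
from run1 import *
def seg(n,im,poly,x,y,z,lo,hi,tag,t0s=np.linspace(-1.4,1.4,7)):
    box=bx(n,x,y,z,.055); u=up(im,box); h=cv2.cvtColor(u,cv2.COLOR_BGR2HSV)
    m=big(cv2.inRange(h,lo,hi)>0); r=fit(n,m,poly,z,box,t0s)
    show(n,u,m,poly,r,z,box,f'{tag}_{n}.png'); print(n,tag,r.round(4),np.degrees(r[3]).round(1)); return r
E
python3 - <<'E'
from fitp import *
for n in('top','scene'):
    im=cv2.imread(n+'_raw6.png')
    seg(n,im,LOZ,.667,-.107,.033,(78,60,40),(99,255,255),'loz')
seg('scene',cv2.imread('scene_raw6.png'),HEX,.458,.053,.021,(14,85,60),(32,255,255),'hexplaced',[0])
a=[cv2.imread('pics/'+k) for k in('loz_top.png','loz_scene.png','hexplaced_scene.png')]
cv2.imwrite('pics/mont2.png',cv2.resize(np.hstack(a),(800,200)))
E
```

```text
top loz [-0.9216  0.668  -0.1031  0.6054] 34.7
scene loz [-0.6303  0.6668 -0.1058  0.5995] 34.3
scene hexplaced [-0.8919  0.4573  0.0504 -0.0227] -1.3
```

View pics/mont2.png

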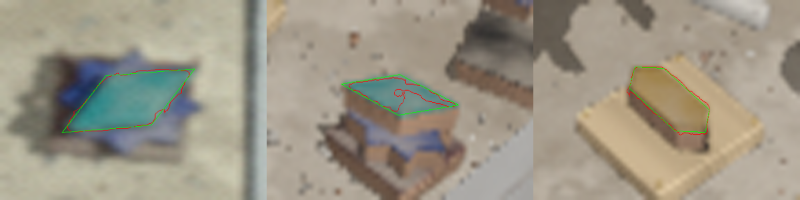

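Emit:
{"op": "apply_moves", "data": {
  "motion": [
    [[5,0,0,-1.5,0],[5,-3.17,4.2,0,0],[5,-3.17,4.2,0,0],[5,-3.17,4.2,0,0],[5,-3.17,4.2,0,0],[5,-3.17,4.2,0,0],[5,0,0,0,-7.1],[5,0,0,0,0],[5,0,0,0,0]]
  ]
}}

```text
t: 13.35
eef_pos: [0.6684, -0.1035, 0.1297]
orientation: [0.66, 0.751, -0.0, -0.001]
ft_force: [-0.2, 0.3, -0.7]
grip_width: 0.0504
```

```bash
python3 go.py .6675,-.1045,.05,97.5
```

```text
t 13.35 tcp [ 0.6684 -0.1035  0.1297] yaw 97.39 grip 0.0504 F [-0.2  0.3 -0.7] j6 -16.0 q [ 6.601e-01  7.512e-01 -4.000e-04 -7.000e-04]
shift cm [-0.09 -0.1   7.97] then roll -0.1 -0.1
```

Emit:
{"op": "apply_moves", "data": {
  "motion": [
    [[5,-0.1,-0.1,3,0],[5,0,0,3,0],[5,0,0,2.5,0],[5,0,0,1.2,0],[5,0,0,0.5,0],[5,0,0,0,0],[4,0,0,0,0],[3,0,0,0,0],[2,0,0,0,0],[2,0,0,0,0],[2,0,0,0,0]]
  ],
  "newtons": 30
}}

```text
t: 14.72
eef_pos: [0.6689, -0.1051, 0.0294]
orientation: [0.659, 0.752, 0.0, 0.001]
ft_force: [-1.3, 0.6, 5.0]
grip_width: 0.029
```

```bash
python3 go.py ; python3 - <<'E'
from h import *
for n in("scene",):
    im=imaging.snapshot(n)[:,:,::-1]; cv2.imwrite(f"{n}_raw7.png",im)
    a=(110,290) if n=='top' else (140,290)
    cv2.imwrite(f"pics/m7{n}.png",cv2.resize(im[a[0]:a[0]+100,a[1]:a[1]+120],None,fx=5,fy=5,interpolation=cv2.INTER_CUBIC))
E
```

```text
t 14.72 tcp [ 0.6689 -0.1051  0.0294] yaw 97.51 grip 0.029 F [-1.3  0.6  5. ] j6 -17.0 q [6.593e-01 7.519e-01 3.000e-04 5.000e-04]
```

View pics/m7scene.png

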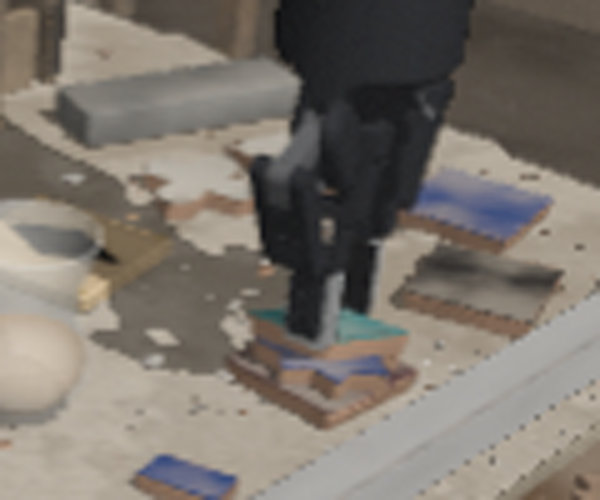

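Emit:
{"op": "apply_moves", "data": {
  "motion": [
    [[2,0,0,-0.5,0],[2,0,0,-1,0],[2,0,0,-1.5,0],[2,0,0,-3,0],[2,0,0,-4,0],[2,0,0,0,0],[2,0,0,0,0]]
  ],
  "newtons": 40
}}

```text
t: 15.65
eef_pos: [0.6683, -0.105, 0.1288]
orientation: [0.659, 0.752, 0.0, 0.0]
ft_force: [-0.3, -0.1, 0.7]
grip_width: 0.0287
```

```bash
python3 go.py .669,.051,.13,71.5; python3 - <<'E'
from h import *
for n in("scene",'top'):
    im=imaging.snapshot(n)[:,:,::-1]; cv2.imwrite(f"{n}_raw8.png",im)
    a=(110,290) if n=='top' else (140,290)
    cv2.imwrite(f"pics/m8{n}.png",cv2.resize(im[a[0]:a[0]+100,a[1]:a[1]+120],None,fx=5,fy=5,interpolation=cv2.INTER_CUBIC))
E
```

```text
t 15.65 tcp [ 0.6683 -0.105   0.1288] yaw 97.51 grip 0.0287 F [-0.3 -0.1  0.7] j6 -17.0 q [6.593e-01 7.519e-01 1.000e-04 2.000e-04]
shift cm [15.45  2.11 -0.12] then roll 26.0 26.0
```

View pics/m8scene.png

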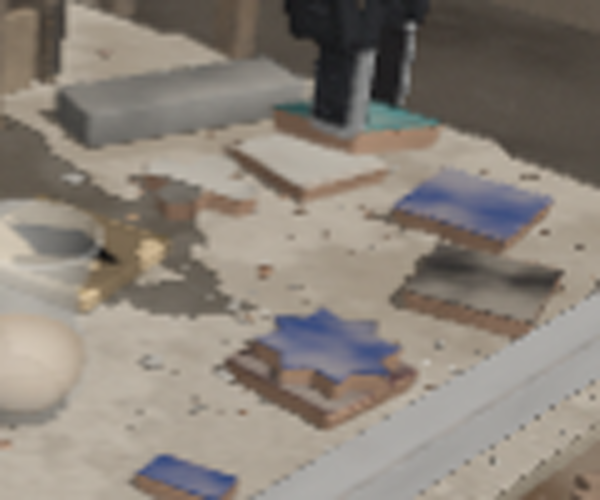

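Emit:
{"op": "apply_moves", "data": {
  "motion": [
    [[2,3.86,0.53,0,0],[2,3.86,0.53,0,0],[2,3.86,0.53,0,0],[2,3.86,0.53,0,0],[2,0,0,0,10],[2,0,0,0,10],[2,0,0,3,6],[2,0,0,3,0],[2,0,0,2,0],[2,0,0,0,0],[2,0,0,0,0],[2,0,0,0,0]]
  ]
}}

```text
t: 17.25
eef_pos: [0.6701, 0.0509, 0.0495]
orientation: [0.812, 0.584, 0.001, 0.001]
ft_force: [-0.3, -0.1, -0.3]
grip_width: 0.0283
```

```bash
python3 go.py .669,.051,.018,71.5
```

```text
t 17.25 tcp [0.6701 0.0509 0.0495] yaw 71.51 grip 0.0283 F [-0.3 -0.1 -0.3] j6 23.0 q [8.115e-01 5.843e-01 8.000e-04 5.000e-04]
shift cm [-0.03 -0.11  3.15] then roll 0.0 0.0
```

Emit:
{"op": "apply_moves", "data": {
  "motion": [
    [[2,0,-0.05,1.5,0],[2,0,0,1,0],[2,0,0,0.4,0],[2,0,0,0.15,0],[2,0,0,0.1,0],[2,0,0,0,0],[2,0,0,0,0]]
  ]
}}

```text
t: 18.12
eef_pos: [0.6678, 0.0509, 0.0187]
orientation: [0.812, 0.584, -0.001, -0.001]
ft_force: [-9.3, -0.7, 24.4]
grip_width: 0.0284
```

```bash
python3 go.py .669,.051,.018,71.5
```

```text
t 18.12 tcp [0.6678 0.0509 0.0187] yaw 71.51 grip 0.0284 F [-9.3 -0.7 24.4] j6 23.0 q [ 8.115e-01  5.843e-01 -8.000e-04 -5.000e-04]
shift cm [0.04 0.11 0.07] then roll 0.0 0.0
```

Contact at 24 N. I'll back off a little, release and retreat.

Emit:
{"op": "apply_moves", "data": {
  "motion": [
    [[2,0,0,-0.1,0],[3.2,0,0,0,0],[4,0,0,0,0],[5,0,0,0,0],[5,0,0,0,0],[5,0,0,-2,0],[5,0,0,-4,0],[5,0,0,-4,0],[6,-3,-4,0,0],[7.5,-3,-4,0,0],[7.5,0,0,0,0]]
  ]
}}

```text
t: 19.5
eef_pos: [0.5705, 0.0186, 0.1188]
orientation: [0.812, 0.584, -0.001, -0.001]
ft_force: [1.1, 0.5, 0.2]
grip_width: 0.075
```

```bash
python3 go.py ; python3 - <<'E'
from fitp import *
for n in("scene",'top'):
    im=imaging.snapshot(n)[:,:,::-1]; cv2.imwrite(f"{n}_raw9.png",im)
    cv2.imwrite(f"pics/m9{n}.png",cv2.resize(im,(800,600),interpolation=cv2.INTER_CUBIC))
    for f in (8,9):
        seg(n,cv2.imread(f'{n}_raw{f}.png'),STAR,.667,-.107,.022,(103,60,40),(130,255,255),f'star{f}',np.radians([0,10,20,30,40]))
a=[cv2.imread('pics/'+k) for k in('star9_top.png','star9_scene.png')]
cv2.imwrite('pics/mont3.png',np.hstack(a))
E
```

```text
t 19.5 tcp [0.5705 0.0186 0.1188] yaw 71.46 grip 0.075 F [1.1 0.5 0.2] j6 20.0 q [ 8.118e-01  5.840e-01 -9.000e-04 -5.000e-04]
scene star8 [-0.4196  0.6696 -0.1075 -0.0884] -5.1
scene star9 [-0.4168  0.6687 -0.1071  0.7088] 40.6
top star8 [-0.3836  0.6729 -0.0954  0.1718] 9.8Traceback (most recent call last):
  File "<stdin>", line 6, in <module>
  File "fitp.py", line 5, in seg
    m=big(cv2.inRange(h,lo,hi)>0); r=fit(n,m,poly,z,box,t0s)
  File "run1.py", line 6, in big
    num,lab,st,ce=cv2.connectedComponentsWithStats(m.astype(np.uint8)); j=max(range(1,num),key=lambda i:st[i,4]); return lab==j
                                                                          ~~~^^^^^^^^^^^^^^^^^^^^^^^^^^^^^^^^^^^
ValueError: max() iterable argument is empty
```

View pics/m9top.png

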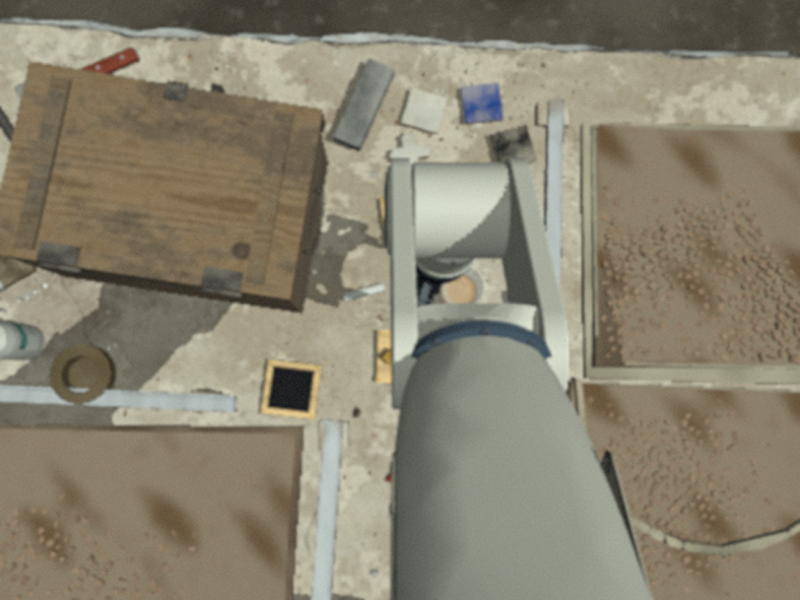

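View pics/m9scene.png

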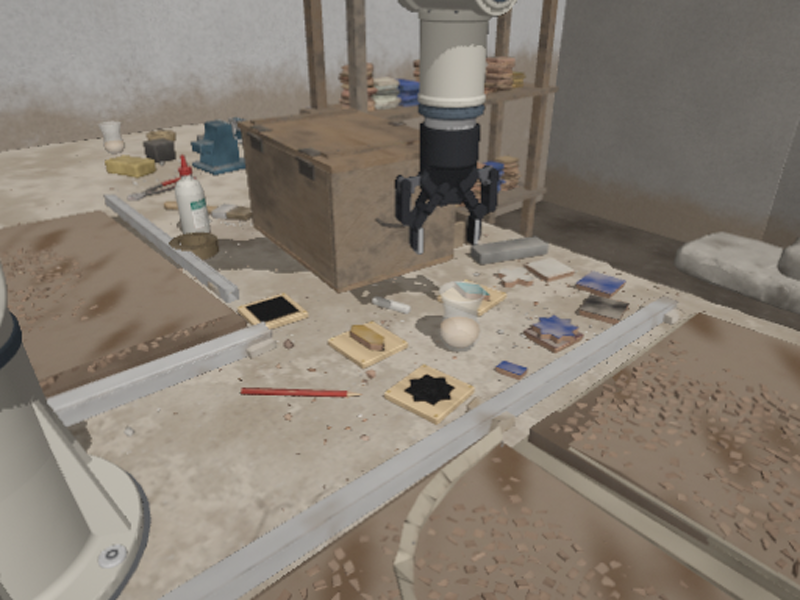

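The lozenge is on its board, partly behind the glass at (475,293). The arm hides the pile in the top view, so I'll step aside to look.

```bash
python3 go.py .42,.07,.15,71.5
```

```text
t 19.6 tcp [0.5747 0.0194 0.1193] yaw 71.49 grip 0.0749 F [-0.3  0.3 -0.3] j6 20.0 q [8.116e-01 5.842e-01 1.000e-03 7.000e-04]
shift cm [ -0.11 -16.27  -3.07] then roll -0.0 -0.0
```

Emit:
{"op": "apply_moves", "data": {
  "motion": [
    [[7.5,0,-4,-1,0],[7.5,0,-4,-1,0],[7.5,0,-4,-1,0],[7.5,0,-4,0,0],[7.5,0,0,0,0]]
  ]
}}

```text
t: 20.23
eef_pos: [0.4213, 0.0711, 0.1485]
orientation: [0.811, 0.585, 0.0, -0.0]
ft_force: [-0.8, -0.5, -0.3]
grip_width: 0.075
```

```bash
python3 go.py ; python3 - <<'E'
from fitp import *
for n in("scene",'top'):
    im=np.ascontiguousarray(imaging.snapshot(n)[:,:,::-1]); cv2.imwrite(f"{n}_raw10.png",im)
    cv2.imwrite(f"pics/m10{n}.png",cv2.resize(im,(800,600),interpolation=cv2.INTER_CUBIC))
    a=bx(n,.667,-.107,.022,.055); cv2.imwrite(f'pics/s10_{n}.png',cv2.resize(im[a[1]:a[3],a[0]:a[2]],None,fx=10,fy=10,interpolation=cv2.INTER_CUBIC))
im=cv2.imread('top_raw10.png')
seg('top',im,LOZ,.669,.051,.021,(78,60,40),(99,255,255),'lozplaced',[.15])
seg('top',im,STAR,.667,-.107,.022,(103,60,40),(130,255,255),f'star10',np.radians([0,10,20,30,40]))
E
```

```text
t 20.23 tcp [0.4213 0.0711 0.1485] yaw 71.6 grip 0.075 F [-0.8 -0.5 -0.3] j6 28.0 q [ 8.111e-01  5.850e-01  2.000e-04 -0.000e+00]
top lozplaced [-0.8528  0.667   0.0522  0.1391] 8.0
top star10 [-0.6529  0.6705 -0.1041  0.7332] 42.0
```

View pics/s10_top.png

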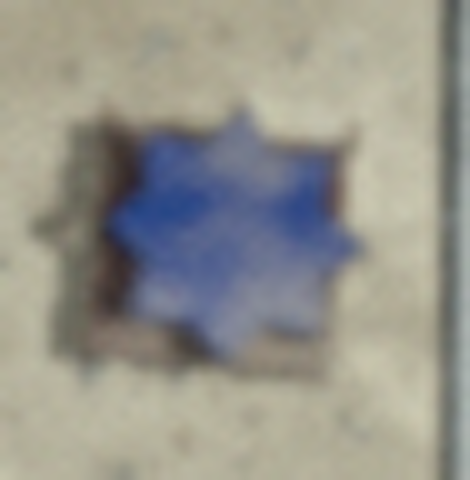

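View pics/lozplaced_top.png

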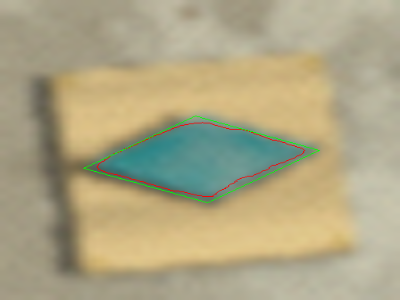

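View pics/s10_scene.png

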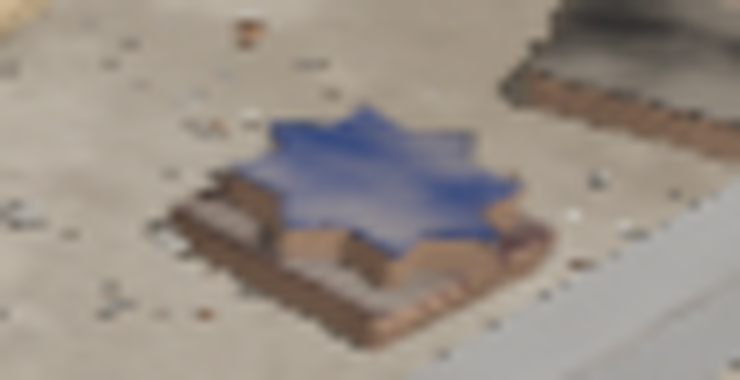

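The lozenge covers its silhouette within about 3 mm. I'll measure the star from its tips in top crop pixels (240,110), (222,358), (108,220) and (362,250), and from the matching tips in the scene crop.

```bash
python3 - <<'E'
from fitp import *
for n,tips in (('top',[(240,110),(222,358),(108,222),(362,250),(140,145),(335,140),(322,330),(130,315)]),('scene',[(365,105),(405,255),(230,170),(525,187),(272,127),(473,135),(498,240),(283,228)])):
    a=bx(n,.667,-.107,.022,.055)
    uv=(np.array(tips,float)+.5)/10-.5+np.array(a[:2])
    P=onz(n,uv,.022)[:,:2]
    c=P.mean(0); d=P-c; ang=np.degrees(np.arctan2(d[:,1],d[:,0]))%45
    print(n,c.round(4),(1000*np.hypot(*d.T)).round(1),np.degrees(np.arctan2(d[:,1],d[:,0])).round(0),[ (P[i]+P[i+1])/2 for i in (0,2)])
    z=np.exp(8j*np.arctan2(d[:,1],d[:,0])).mean(); print('ang',np.degrees(np.angle(z)/8)%45)
    im=cv2.imread(n+'_raw10.png'); box=a;u=up(im,box).astype(int)
    m=big((u[:,:,0]-u[:,:,2]>5)); r=fit(n,m,STAR,.022,box,np.radians([0,10,20,30,40])); print(r,np.degrees(r[3])%45)
    show(n,u.astype(np.uint8),m,STAR,r,.022,box,f'st_{n}.png')
    # square tile corners
cv2.imwrite('pics/mont4.png',np.hstack([cv2.imread('pics/st_top.png'),cv2.imread('pics/st_scene.png')]))
E
```

```text
top [ 0.67   -0.1054] [30.3 30.4 29.8 31.1 30.6 33.9 31.4 31.8] [  -3.  176.   87.  -95.   47.  -46. -136.  130.] [array([ 0.66999672, -0.10507482]), array([ 0.66944043, -0.10602544])]
ang 42.39594058484055
[-0.94578447  0.6697119  -0.10445171  0.70253411] 40.252239403548884
scene [ 0.6686 -0.1082] [33.3 31.2 32.4 30.8 29.9 31.7 31.5 32.6] [  42. -135.  131.  -47.   88.   -3.  -94.  177.] [array([ 0.67000254, -0.10818725]), array([ 0.6684126 , -0.10737649])]
ang 42.29176030977798
[-0.87382983  0.66874628 -0.10770952  0.70753416] 40.53872120340924
```

View pics/mont4.png

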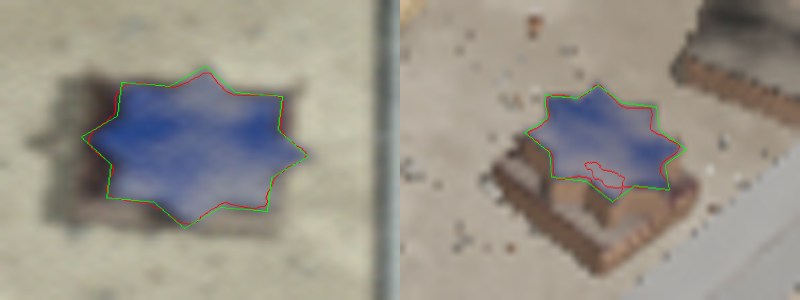

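```bash
python3 - <<'E'
from fitp import *
im=cv2.imread('scene_raw10.png')
p=np.array([.4213,.0711]);f=np.radians(71.6);j=np.array([np.sin(f),-np.cos(f)])
uvs=[]
for s in(-1,1):
  for z in(.1485,.1485+.005,.1485+.01,.1485+.015):
    uvs.append(proj('scene',[[*(p+s*j*.0375),z]])[0])
uvs=np.array(uvs);print(uvs.round(1))
x0,y0=int(uvs[:,0].mean()-40),int(uvs[:,1].mean()-40)
v=cv2.resize(im[y0:y0+75,x0:x0+100],None,fx=8,fy=8,interpolation=cv2.INTER_CUBIC)
for i,u in enumerate(uvs): cv2.circle(v,tuple(((u-[x0,y0]+.5)*8).astype(int)),2,[(0,0,255),(0,255,0),(255,0,0),(0,255,255)][i%4],-1)
cv2.imwrite('pics/tips.png',v)
E
```

```text
[[193.3 163.5]
 [193.1 161.1]
 [192.9 158.7]
 [192.7 156.3]
 [230.1 157.6]
 [230.  155.3]
 [229.9 152.9]
 [229.8 150.6]]
```

View pics/tips.png

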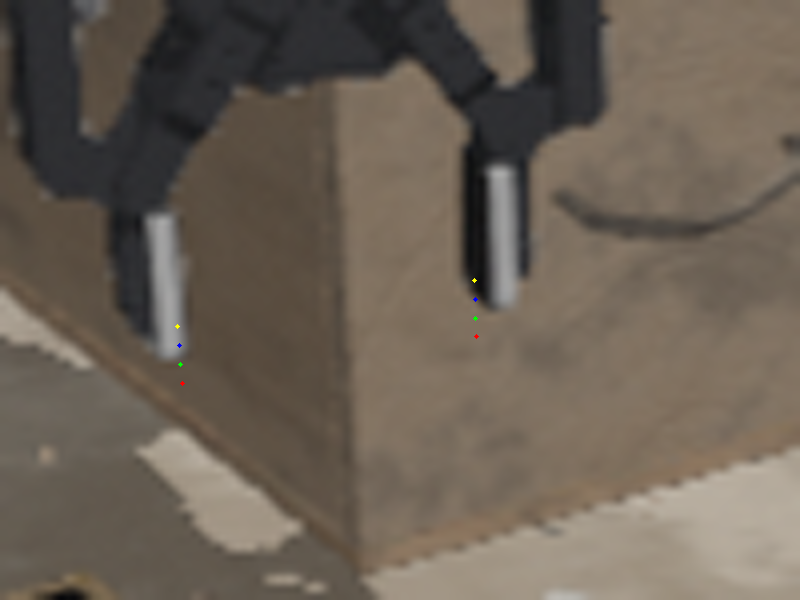

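The tips stand about 9 mm above the TCP at a 75 mm opening, so I'll allow for about 6 mm at 60 mm. I'm now going to the star.

```bash
python3 go.py .669,-.106,.14,108.8
```

```text
t 20.32 tcp [0.424  0.0707 0.1487] yaw 71.56 grip 0.075 F [ 0.6  0.7 -0.2] j6 28.0 q [8.113e-01 5.847e-01 1.200e-03 6.000e-04]
shift cm [-9.02 28.83  0.87] then roll -37.2 -37.2
```

Emit:
{"op": "apply_moves", "data": {
  "motion": [
    [[7.5,-1.5,4.8,0,0],[7.5,-1.5,4.8,0,0],[7.5,-1.5,4.8,0,0],[7.5,-1.5,4.8,0,0],[7.5,-1.5,4.8,0,0],[7.5,-1.5,4.8,0,0],[7.5,0,0,0,-9.3],[7.5,0,0,0,-9.3],[7.5,0,0,0,-9.3],[7.5,0,0,0,-9.3],[7.5,0,0,0,0],[7.5,0,0,0,0]]
  ]
}}

```text
t: 21.82
eef_pos: [0.6674, -0.1069, 0.1476]
orientation: [0.584, 0.812, 0.0, 0.0]
ft_force: [-0.9, -0.1, 0.1]
grip_width: 0.0752
```

```bash
python3 go.py .669,-.106,.05,108.8
```

```text
t 21.82 tcp [ 0.6674 -0.1069  0.1476] yaw 108.49 grip 0.0752 F [-0.9 -0.1  0.1] j6 -28.0 q [5.843e-01 8.115e-01 1.000e-04 2.000e-04]
shift cm [0.03 0.18 9.76] then roll -0.3 -0.3
```

Emit:
{"op": "apply_moves", "data": {
  "motion": [
    [[7.5,0,0.15,4,-0.3],[7.5,0,0,4,0],[7.5,0,0,3,0],[7.5,0,0,1.5,0],[7.5,0,0,0.8,0],[7.5,0,0,0.4,0],[7.5,0,0,0,0],[7.5,0,0,0,0]]
  ]
}}

```text
t: 22.82
eef_pos: [0.6687, -0.1061, 0.0116]
orientation: [0.581, 0.814, 0.0, 0.001]
ft_force: [-0.2, -0.5, 0.5]
grip_width: 0.075
```

```bash
python3 go.py .669,-.106,.0085,108.8; python3 - <<'E'
from h import *
for n in("scene",):
    im=imaging.snapshot(n)[:,:,::-1]; cv2.imwrite(f"{n}_raw11.png",im)
    a=(150,300)
    cv2.imwrite(f"pics/m11{n}.png",cv2.resize(im[a[0]:a[0]+90,a[1]:a[1]+100],None,fx=6,fy=6,interpolation=cv2.INTER_CUBIC))
E
```

```text
t 22.82 tcp [ 0.6687 -0.1061  0.0116] yaw 109.0 grip 0.075 F [-0.2 -0.5  0.5] j6 -28.0 q [5.807e-01 8.141e-01 3.000e-04 6.000e-04]
shift cm [-0.    0.03  0.31] then roll 0.2 0.2
```

View pics/m11scene.png

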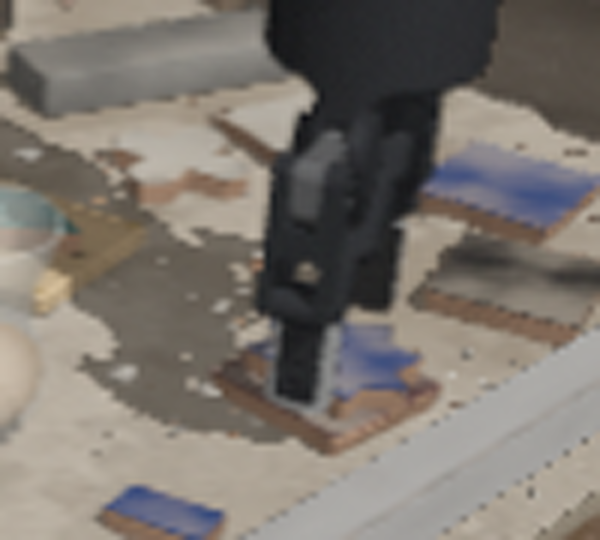

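Emit:
{"op": "apply_moves", "data": {
  "motion": [
    [[7.5,0,0,0.25,0],[7,0,0,0,0],[6.5,0,0,0,0],[6,0,0,0,0],[5.5,0,0,0,0],[5.5,0,0,0,0],[5.5,0,0,0,0]]
  ],
  "newtons": 30
}}

```text
t: 23.75
eef_pos: [0.6683, -0.106, 0.0087]
orientation: [0.581, 0.814, 0.0, 0.0]
ft_force: [-1.3, 0.7, 5.8]
grip_width: 0.058
```

```bash
python3 go.py .669,-.106,.0085,108.8; python3 - <<'E'
from h import *
for n in("scene",):
    im=imaging.snapshot(n)[:,:,::-1]; cv2.imwrite(f"{n}_raw12.png",im)
    a=(150,300)
    cv2.imwrite(f"pics/m12{n}.png",cv2.resize(im[a[0]:a[0]+90,a[1]:a[1]+100],None,fx=6,fy=6,interpolation=cv2.INTER_CUBIC))
E
```

```text
t 23.75 tcp [ 0.6683 -0.106   0.0087] yaw 109.01 grip 0.058 F [-1.3  0.7  5.8] j6 -28.0 q [5.806e-01 8.142e-01 1.000e-04 1.000e-04]
shift cm [-0.02  0.07  0.02] then roll 0.2 0.2
```

View pics/m12scene.png

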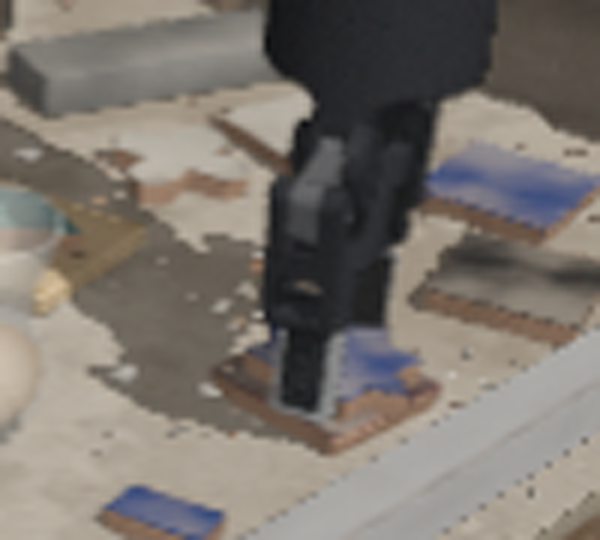

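Emit:
{"op": "apply_moves", "data": {
  "motion": [
    [[5.5,0,0,-0.3,0],[5.5,0,0,-0.7,0],[5.5,0,0,-1.5,0],[5.5,0,0,-3,0],[5.5,0,0,-4,0],[5.5,0,0,-3.5,0],[5.5,0,0,0,0],[5.5,0,0,0,0]]
  ],
  "newtons": 40
}}

```text
t: 24.8
eef_pos: [0.6678, -0.106, 0.1383]
orientation: [0.581, 0.814, -0.0, -0.0]
ft_force: [-0.1, 0.4, -2.0]
grip_width: 0.0575
```

```bash
python3 go.py .446,-.0837,.13,121.9; python3 - <<'E'
from h import *
for n in("scene",):
    im=imaging.snapshot(n)[:,:,::-1]; cv2.imwrite(f"{n}_raw13.png",im)
    a=(120,300)
    cv2.imwrite(f"pics/m13{n}.png",cv2.resize(im[a[0]:a[0]+110,a[1]:a[1]+100],None,fx=5,fy=5,interpolation=cv2.INTER_CUBIC))
E
```

```text
t 24.8 tcp [ 0.6678 -0.106   0.1383] yaw 109.01 grip 0.0575 F [-0.1  0.4 -2. ] j6 -28.0 q [ 0.5806  0.8142 -0.     -0.    ]
shift cm [  9.33 -20.24   0.83] then roll -12.9 -12.9
```

View pics/m13scene.png

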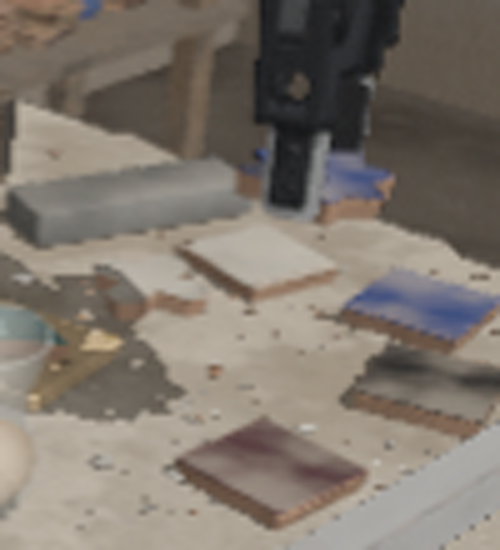

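Emit:
{"op": "apply_moves", "data": {
  "motion": [
    [[5.5,1.87,-4.05,0,0],[5.5,1.87,-4.05,0,0],[5.5,1.87,-4.05,0,0],[5.5,1.87,-4.05,0,0],[5.5,1.85,-4.04,0,0],[5.5,0,0,2,-6.5],[5.5,0,0,3,-6.4],[5.5,0,0,3,0],[5.5,0,0,1,0],[5.5,0,0,0,0],[5.5,0,0,0,0]]
  ]
}}

```text
t: 26.22
eef_pos: [0.4469, -0.0838, 0.0489]
orientation: [0.486, 0.874, 0.0, 0.0]
ft_force: [-0.1, -0.1, -0.1]
grip_width: 0.0578
```

```bash
python3 go.py .446,-.0837,.008,121.9; python3 - <<'E'
from h import *
for n in("scene",):
    im=imaging.snapshot(n)[:,:,::-1]; cv2.imwrite(f"{n}_raw14.png",im)
    a=(170,220)
    cv2.imwrite(f"pics/m14{n}.png",cv2.resize(im[a[0]:a[0]+110,a[1]:a[1]+110],None,fx=5,fy=5,interpolation=cv2.INTER_CUBIC))
E
```

```text
t 26.23 tcp [ 0.4469 -0.0838  0.0489] yaw 121.9 grip 0.0578 F [-0.1 -0.1 -0.1] j6 -43.0 q [4.855e-01 8.742e-01 1.000e-04 4.000e-04]
shift cm [ 0.06 -0.07  4.09] then roll 0.0 0.0
```

View pics/m14scene.png

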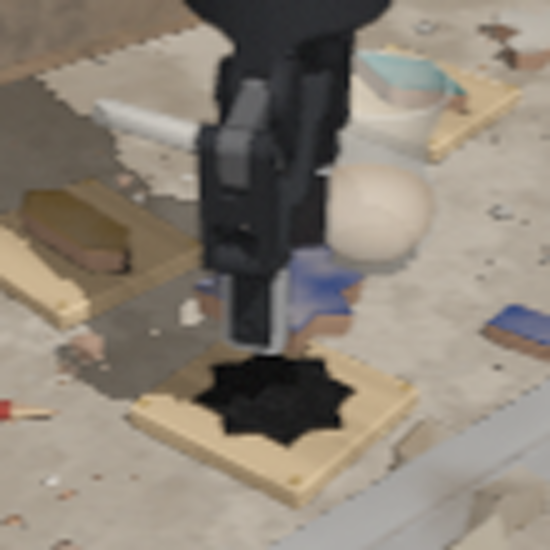

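Emit:
{"op": "apply_moves", "data": {
  "motion": [
    [[5.5,0,-0.05,1.5,0],[5.5,0,0,1.3,0],[5.5,0,0,0.7,0],[5.5,0,0,0.3,0],[5.5,0,0,0.2,0],[5.5,0,0,0,0],[5.5,0,0,0,0]]
  ]
}}

```text
t: 27.15
eef_pos: [0.4456, -0.0839, 0.0089]
orientation: [0.485, 0.874, -0.0, -0.0]
ft_force: [-3.6, 0.5, 11.7]
grip_width: 0.0575
```

```bash
python3 go.py .446,-.0837,.008,121.9
```

```text
t 27.15 tcp [ 0.4456 -0.0839  0.0089] yaw 121.91 grip 0.0575 F [-3.6  0.5 11.7] j6 -43.0 q [ 4.855e-01  8.742e-01 -1.000e-04 -2.000e-04]
shift cm [-0.    0.04  0.09] then roll 0.0 0.0
```

Emit:
{"op": "apply_moves", "data": {
  "motion": [
    [[5.7,0,0,-0.05,0],[6.3,0,0,0,0],[7,0,0,0,0],[7.8,0,0,0,0],[7.8,0,0,0,0],[7.8,0,0,-2,0],[7.8,0,0,-4,0],[7.8,0,0,-5,0],[7.8,3,3,0,0],[7.8,0,0,0,0]]
  ]
}}

```text
t: 28.4
eef_pos: [0.4563, -0.0413, 0.1196]
orientation: [0.485, 0.875, 0.001, 0.001]
ft_force: [-1.0, -0.3, -0.4]
grip_width: 0.0781
```

```bash
python3 go.py; python3 - <<'E'
from fitp import *
for n in("scene",'top'):
    im=np.ascontiguousarray(imaging.snapshot(n)[:,:,::-1]); cv2.imwrite(f"{n}_raw15.png",im)
    cv2.imwrite(f"pics/m15{n}.png",cv2.resize(im,(800,600),interpolation=cv2.INTER_CUBIC))
    a=bx(n,.667,-.107,.01,.055); cv2.imwrite(f'pics/s15_{n}.png',cv2.resize(im[a[1]:a[3],a[0]:a[2]],None,fx=10,fy=10,interpolation=cv2.INTER_CUBIC))
im=cv2.imread('scene_raw15.png')
box=bx('scene',.446,-.084,.021,.055);u=up(im,box).astype(int)
m=big((u[:,:,0]-u[:,:,2]>5)); r=fit('scene',m,STAR,.021,box,np.radians([0,10,20,30,40])); print(r,np.degrees(r[3])%45)
E
```

```text
t 28.4 tcp [ 0.4563 -0.0413  0.1196] yaw 122.02 grip 0.0781 F [-1.  -0.3 -0.4] j6 -37.0 q [4.846e-01 8.747e-01 5.000e-04 8.000e-04]
[-0.85860537  0.44700707 -0.08517485  0.16612084] 9.51802285269319
```

View pics/m15scene.png

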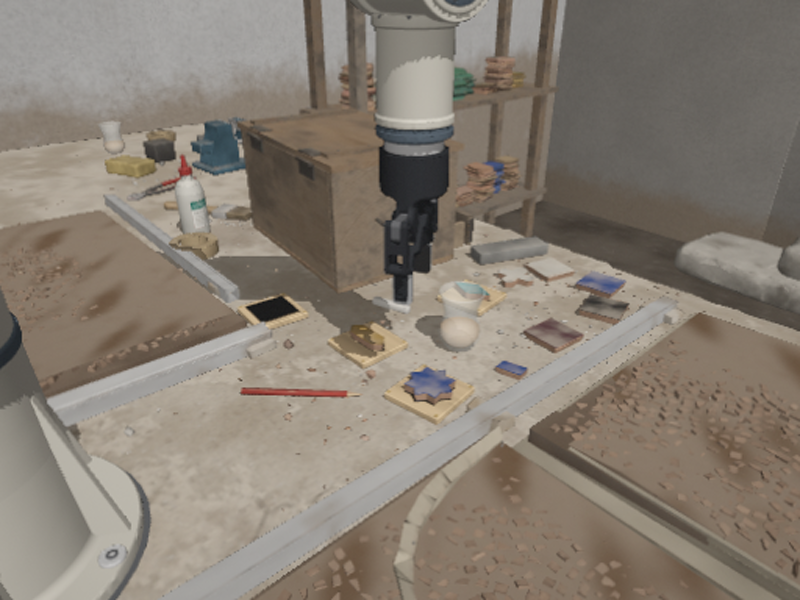

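View pics/s15_top.png

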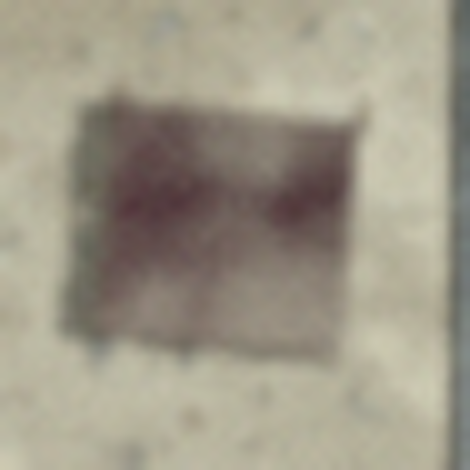

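View pics/s15_scene.png

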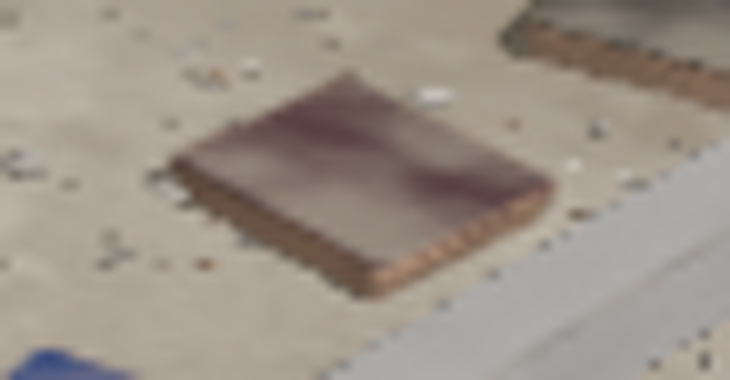

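The star matches its silhouette within about 2 mm and 0.2 degrees. The square tile is alone now. Its corners are at top crop (118,98), (357,122), (335,360), (95,338) and scene crop (350,72), (553,185), (370,268), (175,158).

```bash
python3 - <<'E'
from fitp import *
for n,t in (('top',[(117,98),(357,122),(335,360),(95,338)]),('scene',[(350,72),(553,185),(370,268),(175,158)])):
    a=bx(n,.667,-.107,.01,.055)
    P=onz(n,(np.array(t,float)+.5)/10-.5+np.array(a[:2]),.0105)[:,:2]
    e=np.roll(P,-1,0)-P
    print(n,P.mean(0).round(4),(1000*np.hypot(*e.T)).round(1),(np.degrees(np.arctan2(e[:,1],e[:,0]))).round(1))
E
python3 go.py .667,-.106,.13,90
```

```text
top [ 0.6688 -0.1035] [58.3 58.9 57.9 59.4] [-93.9 175.3  86.6  -4.3]
scene [ 0.6686 -0.1048] [59.7 58.3 55.6 60.9] [-97.6 173.8  84.9  -2.3]
t 28.5 tcp [ 0.4552 -0.0425  0.1186] yaw 121.99 grip 0.0782 F [ 0.   0.1 -0.8] j6 -37.0 q [ 4.849e-01  8.746e-01 -2.000e-04 -2.000e-04]
shift cm [-16.6   14.6   -1.14] then roll 32.0 32.0
```

```bash
python3 go.py .6687,-.1045,.13,85.5
```

```text
t 28.5 tcp [ 0.4552 -0.0425  0.1186] yaw 121.99 grip 0.0782 F [ 0.   0.1 -0.8] j6 -37.0 q [ 4.849e-01  8.746e-01 -2.000e-04 -2.000e-04]
shift cm [-16.57  14.82  -1.14] then roll 36.5 36.5
```

Emit:
{"op": "apply_moves", "data": {
  "motion": [
    [[7.8,0,0,-1.5,0],[7.8,-3.3,2.96,0,0],[7.8,-3.3,2.96,0,0],[7.8,-3.3,2.96,0,0],[7.8,-3.3,2.96,0,0],[7.8,-3.37,2.98,0,0],[7.8,0,0,0,9.5],[7.8,0,0,0,9.5],[7.8,0,0,0,9.5],[7.8,0,0,0,8],[7.8,0,0,0,0],[7.8,0,0,0,0]]
  ]
}}

```text
t: 30.0
eef_pos: [0.6688, -0.1055, 0.134]
orientation: [0.734, 0.679, -0.0, -0.0]
ft_force: [-0.7, 0.7, 0.1]
grip_width: 0.0778
```

```bash
python3 go.py .6687,-.1045,.03,85.5
```

```text
t 30.0 tcp [ 0.6688 -0.1055  0.134 ] yaw 85.55 grip 0.0778 F [-0.7  0.7  0.1] j6 -5.0 q [ 7.340e-01  6.791e-01 -1.000e-04 -0.000e+00]
shift cm [ 0.1  -0.02 10.4 ] then roll 0.1 0.1
```

Emit:
{"op": "apply_moves", "data": {
  "motion": [
    [[7.8,0.1,0,4,0],[7.8,0,0,4,0],[7.8,0,0,2.4,0],[7.8,0,0,1.2,0],[7.8,0,0,0.8,0],[7.8,0,0,0.6,0],[7.8,0,0,0.3,0],[7.5,0,0,0,0],[7.5,0,0,0,0]]
  ]
}}

```text
t: 31.12
eef_pos: [0.6693, -0.104, 0.0012]
orientation: [0.735, 0.678, 0.0, 0.0]
ft_force: [0.9, 0.4, -0.1]
grip_width: 0.075
```

```bash
python3 go.py .6687,-.1045,-.002,85.5; python3 - <<'E'
from h import *
for n in("scene",):
    im=imaging.snapshot(n)[:,:,::-1]
    a=(150,300)
    cv2.imwrite(f"pics/m16{n}.png",cv2.resize(im[a[0]:a[0]+90,a[1]:a[1]+100],None,fx=6,fy=6,interpolation=cv2.INTER_CUBIC))
E
```

```text
t 31.12 tcp [ 0.6693 -0.104   0.0012] yaw 85.42 grip 0.075 F [ 0.9  0.4 -0.1] j6 -4.0 q [7.348e-01 6.783e-01 2.000e-04 3.000e-04]
shift cm [-0.05 -0.05  0.32] then roll -0.1 -0.1
```

View pics/m16scene.png

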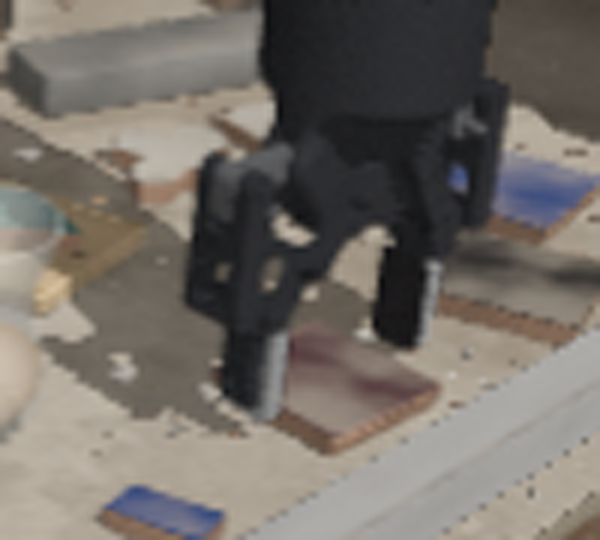

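Emit:
{"op": "apply_moves", "data": {
  "motion": [
    [[7.5,0,-0.05,0.3,0],[7,0,0,0,0],[6.5,0,0,0,0],[6,0,0,0,0],[5.6,0,0,0,0],[5.6,0,0,0,0],[5.6,0,0,0,0]]
  ],
  "newtons": 35
}}

```text
t: 32.05
eef_pos: [0.6687, -0.104, -0.0018]
orientation: [0.735, 0.678, 0.0, 0.0]
ft_force: [-0.6, -0.5, 5.2]
grip_width: 0.0586
```

Emit:
{"op": "apply_moves", "data": {
  "motion": [
    [[5.6,0,0,-0.3,0],[5.6,0,0,-0.7,0],[5.6,0,0,-1.5,0],[5.6,0,0,-3,0],[5.6,0,0,-4,0],[5.6,0,0,-4,0],[5.6,0,0,0,0],[5.6,0,0,0,0]]
  ],
  "newtons": 45
}}

```text
t: 33.05
eef_pos: [0.6681, -0.1039, 0.1329]
orientation: [0.735, 0.678, -0.0, -0.0]
ft_force: [-0.1, -0.4, -1.1]
grip_width: 0.0581
```

```bash
python3 go.py .4075,-.02,.135,85.5 .4075,.2187,.135,84.5; python3 - <<'E'
from h import *
for n in("scene",):
    im=imaging.snapshot(n)[:,:,::-1]
    a=(120,300)
    cv2.imwrite(f"pics/m17{n}.png",cv2.resize(im[a[0]:a[0]+110,a[1]:a[1]+100],None,fx=5,fy=5,interpolation=cv2.INTER_CUBIC))
E
```

```text
t 33.05 tcp [ 0.6681 -0.1039  0.1329] yaw 85.41 grip 0.0581 F [-0.1 -0.4 -1.1] j6 -4.0 q [ 0.7349  0.6782 -0.     -0.    ]
shift cm [  6.27 -26.65  -0.21] then roll -0.1 -0.1
shift cm [23.8  -1.87 -0.  ] then roll 1.0 1.0
```

View pics/m17scene.png

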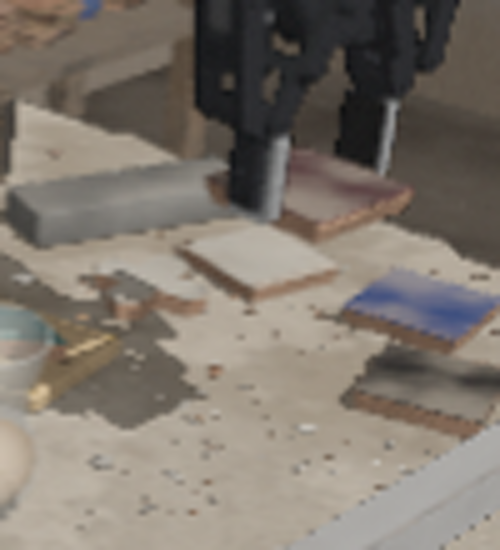

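The tile is held level. I'll travel in two legs, keeping clear of the chest.

Emit:
{"op": "apply_moves", "data": {
  "motion": [
    [[5.6,1.05,-4.44,0,0],[5.6,1.05,-4.44,0,0],[5.6,1.05,-4.44,0,0],[5.6,1.05,-4.44,0,0],[5.6,1.05,-4.44,0,0],[5.6,1.05,-4.44,0,0],[5.6,4,-0.31,0,0],[5.6,4,-0.31,0,0],[5.6,4,-0.31,0,0],[5.6,4,-0.31,0,0],[5.6,4,-0.31,0,0],[5.6,3.8,-0.31,0,0]]
  ]
}}

```text
t: 34.6
eef_pos: [0.4076, 0.2199, 0.1318]
orientation: [0.735, 0.678, -0.001, -0.0]
ft_force: [0.4, -0.6, -0.7]
grip_width: 0.0587
```

Emit:
{"op": "apply_moves", "data": {
  "motion": [
    [[5.6,0,0,3,1],[5.6,0,0,3,0],[5.6,0,0,2,0],[5.6,0,0,0,0],[5.6,0,0,0,0]]
  ]
}}

```text
t: 35.22
eef_pos: [0.4084, 0.2189, 0.0529]
orientation: [0.741, 0.672, -0.0, -0.0]
ft_force: [0.4, -0.4, -1.1]
grip_width: 0.0584
```

```bash
python3 go.py .4075,.2187,.008,84.5; python3 - <<'E'
from h import *
for n in("scene",):
    im=imaging.snapshot(n)[:,:,::-1]
    a=(120,120)
    cv2.imwrite(f"pics/m18{n}.png",cv2.resize(im[a[0]:a[0]+110,a[1]:a[1]+110],None,fx=5,fy=5,interpolation=cv2.INTER_CUBIC))
E
```

```text
t 35.23 tcp [0.4084 0.2189 0.0529] yaw 84.41 grip 0.0584 F [ 0.4 -0.4 -1.1] j6 34.0 q [ 7.407e-01  6.718e-01 -3.000e-04 -1.000e-04]
shift cm [-0.02 -0.09  4.49] then roll -0.1 -0.1
```

View pics/m18scene.png

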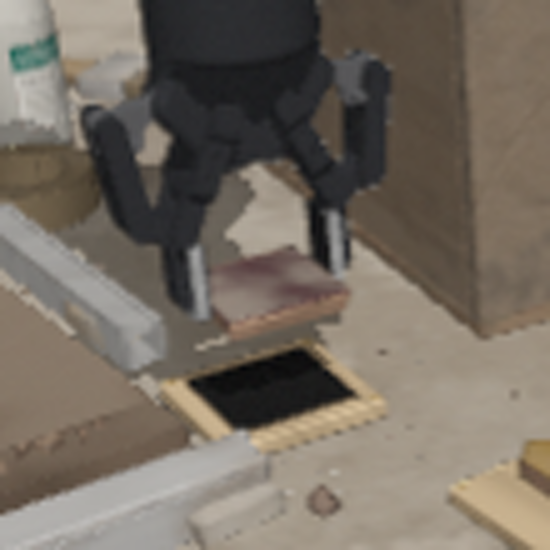

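Emit:
{"op": "apply_moves", "data": {
  "motion": [
    [[5.6,0,-0.05,1.5,0],[5.6,0,0,1.5,0],[5.6,0,0,0.9,0],[5.6,0,0,0,0],[5.6,0,0,0,0]]
  ]
}}

```text
t: 35.9
eef_pos: [0.4081, 0.219, 0.0137]
orientation: [0.741, 0.672, -0.0, -0.0]
ft_force: [0.4, 0.0, -0.7]
grip_width: 0.0583
```

```bash
python3 go.py .4075,.2187,.008,84.5; python3 - <<'E'
from h import *
for n in("scene",):
    im=imaging.snapshot(n)[:,:,::-1]
    a=(120,120)
    cv2.imwrite(f"pics/m19{n}.png",cv2.resize(im[a[0]:a[0]+110,a[1]:a[1]+110],None,fx=5,fy=5,interpolation=cv2.INTER_CUBIC))
E
```

```text
t 35.9 tcp [0.4081 0.219  0.0137] yaw 84.41 grip 0.0583 F [ 0.4  0.  -0.7] j6 34.0 q [ 7.408e-01  6.718e-01 -1.000e-04 -0.000e+00]
shift cm [-0.03 -0.05  0.57] then roll -0.1 -0.1
```

View pics/m19scene.png

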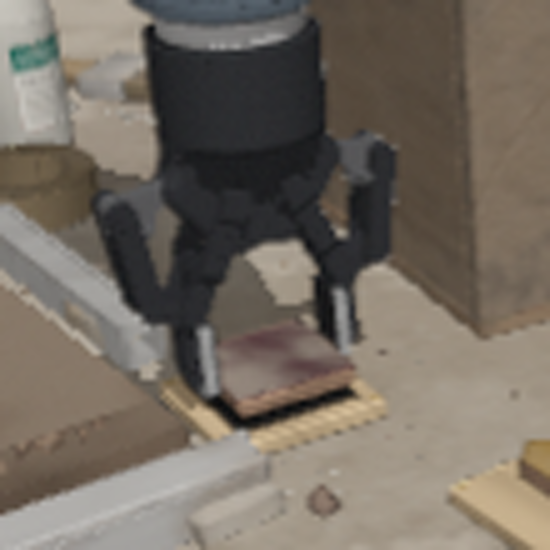

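Emit:
{"op": "apply_moves", "data": {
  "motion": [
    [[5.6,0,-0.03,0.3,0],[5.6,0,0,0.2,0],[5.6,0,0,0.1,0],[5.6,0,0,0,0],[5.6,0,0,0,0]]
  ]
}}

```text
t: 36.58
eef_pos: [0.4077, 0.219, 0.0082]
orientation: [0.741, 0.672, 0.0, 0.0]
ft_force: [-1.5, -2.2, 7.9]
grip_width: 0.0585
```

Contact at 8 N. I'll release with a small opening because the bed edge is near, then rise.

Emit:
{"op": "apply_moves", "data": {
  "motion": [
    [[5.8,0,0,0,0],[6.2,0,0,0,0],[6.6,0,0,0,0],[6.7,0,0,0,0],[6.7,0,0,-0.5,0],[6.7,0,0,-2,0],[6.7,0,0,-4,0],[6.7,0,0,-5,0],[6.7,0,0,-3,0],[6.7,0,0,0,0]]
  ]
}}

```text
t: 37.83
eef_pos: [0.4092, 0.2197, 0.1553]
orientation: [0.741, 0.672, 0.002, 0.001]
ft_force: [-0.1, 1.0, -0.8]
grip_width: 0.067
```

```bash
python3 go.py .30,-.35,.25,84.5
```

```text
t 37.83 tcp [0.4092 0.2197 0.1553] yaw 84.41 grip 0.067 F [-0.1  1.  -0.8] j6 34.0 q [7.407e-01 6.718e-01 2.500e-03 6.000e-04]
shift cm [-57.77  -5.31  -9.47] then roll -0.1 -0.1
```

Now I'll move the arm clear so the top camera can check all the boards.

Emit:
{"op": "apply_moves", "data": {
  "motion": [
    [[6.7,-4.8,-0.44,-1,0],[6.7,-4.8,-0.44,-1,0],[6.7,-4.8,-0.44,-1,0],[6.7,-4.8,-0.44,-1,0],[6.7,-4.8,-0.44,-1,0],[6.7,-4.8,-0.44,-1,0],[6.7,-4.8,-0.44,-1,0],[6.7,-4.8,-0.44,-1,0],[6.7,-4.8,-0.44,0,0],[6.7,-4.8,-0.44,0,0],[6.7,-4.8,-0.44,0,0],[6.7,0,0,0,0]]
  ]
}}

```text
t: 39.33
eef_pos: [0.3072, -0.304, 0.2317]
orientation: [0.742, 0.67, -0.0, -0.001]
ft_force: [0.3, 0.7, 0.0]
grip_width: 0.067
```

```bash
python3 go.py; python3 - <<'E'
from fitp import *
B={}
for n in('top','scene'):
    im=np.ascontiguousarray(imaging.snapshot(n)[:,:,::-1]); cv2.imwrite(f"{n}_raw20.png",im)
    cv2.imwrite(f"pics/m20{n}.png",cv2.resize(im,(800,600),interpolation=cv2.INTER_CUBIC))
    r=imaging.masks_of(n,'tea_glass')[0]; print('glass uv',r['uv'],r['score'])
    box=bx(n,.447,-.085,.021,.055);u=up(im,box).astype(int); m=big((u[:,:,0]-u[:,:,2]>5)); r=fit(n,m,STAR,.021,box,np.radians([0,10,20,30,40])); print(n,'star',r.round(4),np.degrees(r[3]))
    seg(n,im,HEX,.458,.052,.021,(14,85,60),(32,255,255),'H',[0])
    r=imaging.masks_of(n,'square_tile')
    for q in r[:3]:
        R,_=maskpose(n,q['mask'],.0205); print(q['score'],R)
im=cv2.imread('top_raw20.png'); seg('top',im,LOZ,.669,.051,.021,(78,60,40),(99,255,255),'L',[.15])
a=im[195:290,150:350]; cv2.imwrite('pics/z20.png',cv2.resize(a,(800,380),interpolation=cv2.INTER_CUBIC))
E
```

```text
t 39.33 tcp [ 0.3072 -0.304   0.2317] yaw 84.2 grip 0.067 F [0.3 0.7 0. ] j6 -39.0 q [ 7.420e-01  6.704e-01 -2.000e-04 -6.000e-04]
glass uv [293.0, 181.4] 0.74
top star [-0.8851  0.4467 -0.083   0.9246] 52.974416870791465
top H [-0.242   0.462   0.0572  0.1182] 6.8
0.68 ((407.89691162109375, 219.16505432128906), (64.17306518554688, 62.05470275878906), 86.45549011230469)
glass uv [284.6, 208.3] 0.47
scene star [-0.8526  0.4472 -0.0853  0.1665] 9.539851726221602
scene H [-0.8754  0.4573  0.0504 -0.0236] -1.4
0.73 ((404.57220458984375, 212.66262817382812), (72.6795425415039, 61.68488693237305), 83.85714721679688)
top L [-0.8542  0.6679  0.0536  0.1231] 7.1
```

View pics/m20top.png

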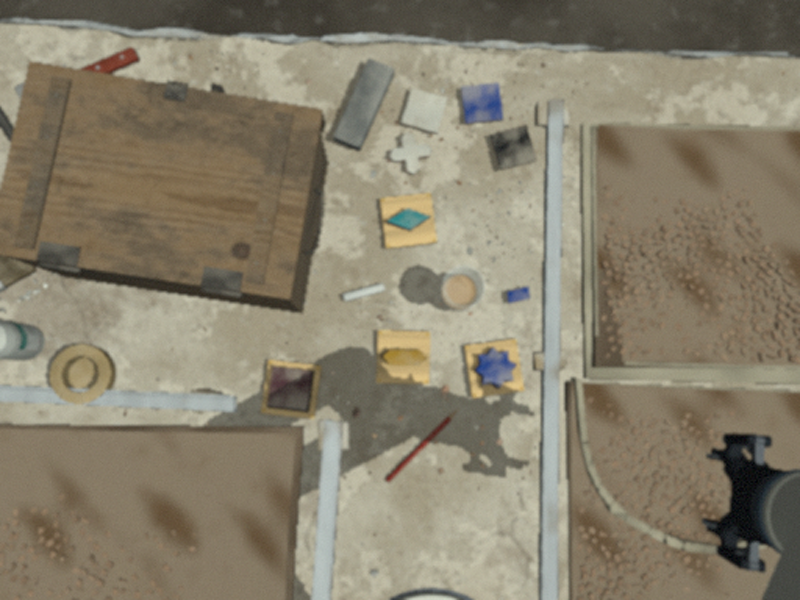

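View pics/z20.png

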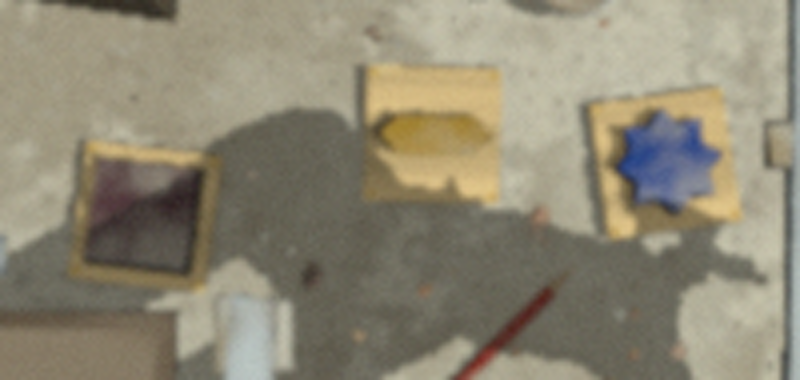

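View pics/m20scene.png

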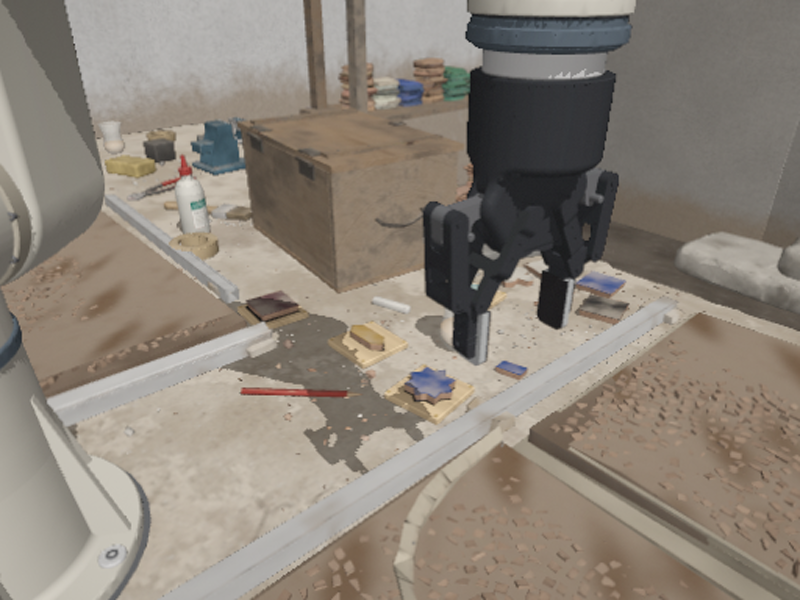

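Top view: all four pieces sit centred on their own boards, with the tile at (292,388), hexagon (404,357), star (494,367) and lozenge (408,219). The glass is unmoved at (460,289), and the arm is clear of everything.

```bash
python3 -c "
from station import bot
print(bot.close_job())"
```

```text
the job is handed in; nothing more can be done
None
```

I took the pile apart from the top down and laid all four pieces, glaze up, on their own boards. Each was released before I took the next. I handed the job in at about 39 s with the arm clear of everything; no verdict was reported.

| Piece | Offset from board centre | Turn error | Source of check |
|---|---|---|---|
| Hexagon | about 3 mm | about 1.5° | scene camera |
| Lozenge | about 3 mm | about 1.5° | top camera |
| Star | about 1–2 mm | under 1.5° | both cameras |
| Square tile | about 1 mm | about 2° or less | top camera |

The glass looks upright and unmoved at the same place in the top picture.

- **Hexagon:** the top-camera colour fit failed because it confused the yellow glaze with the plywood, scoring only 0.24. I discarded it; the scene fit and the picture both show the piece on its silhouette.
- **Square tile:** the scene camera's mask box put it about 7 mm off and was stretched to 73 mm, because the mask took in the tile's side. I relied on the top view instead.
- **Glass:** the networks' glass positions differed by a few pixels between pictures. In the final scene picture the gripper partly hid the glass.

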